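Close the flask on the balance and hold the recessed calibration button

TASK

The white flask on the balance has to be weighed closed: take the rubber stopper from its round holder and set it fully home in the flask's mouth, leaving the flask upright near the middle of the pan. Then take the screwdriver out of the tool stand, reach its tip down through the round hole in the balance's rear housing and press the recessed calibration button right down; finish while still gripping the screwdriver and holding the button down. Do not press the button before the flask is closed, and leave the other things on the table where they are.

Things in the scene. Friction and masses are not known exactly. Their poses are not given: they have to be found in the camera images.
- balance: Bench balance, fixed to the table, 236 x 160 mm. Origin: centre of its footprint at table level; z up; x (the long way) runs from the round steel pan in front (124 mm across) to the white rear housing (70 mm deep, 150 wide, top 60 mm above the table), which has the hole and a display with flat dummy keys on top.
- pan (a point): Centre of the pan's top face, 37 mm above the table.
- aperture (a point): Centre of the mouth of the round hole in the top of the rear housing, on its right-hand part (y about -40 mm from the balance's centre line), with a thin dark ring round it. The hole is 15 mm wide, vertical and straight; its mouth is 60 mm above the table and the button's top face lies 22 mm below the mouth.
- cal_button (a joint): The recessed calibration button at the bottom of the hole: a black round cap 11 mm wide. 0 = up, grows as it is pressed, 0.005 m = fully down. The spring needs 2 N to start and 6 N fully down, then a hard stop (about 4.4 N at 0.003); it springs back when let go.
- flask: White plastic conical flask, loose, 0.1 to 0.3 kg, standing upright on the pan: 82 mm tall, 72 mm wide near its base, straight neck 31 mm outside and 25 mm inside. Origin at the centre of its underside, z up.
- flask_mouth (a point): Centre of the flask's open mouth, in the plane of the rim, 82 mm above the flask's underside; z up.
- stopper_knob (a point): Centre of the stopper's knob, z up. Black rubber stopper, 40 g, upright in its holder: tapered plug 26 mm long (15 mm wide at the bottom, 22 at the top), above it a flange 33 mm wide and 6 thick, on top a round knob 20 mm wide and 26 tall to grip. The point is 13 mm below the knob's top, 19 above the flange's underside, 45 above the plug's lower end.
- stopper_seat (a point): Centre of the underside of the stopper's flange (19 mm below the knob's centre), z up. In the holder it rests on the rim, 36 mm above the table; fully home in the flask it lies at the flask's mouth.
- stopper_stand: The stopper's round aluminium holder, fixed to the table: a 42 mm wide tube on a 68 mm foot, 36 mm high. Origin at the centre of its underside. It stands to the left or to the right of the balance.
- tool_stand: Tool stand, fixed to the table, on the other side of the balance from the stopper's holder: aluminium block 46 x 46 mm, top 94 mm above the table, on an 80 mm square dark foot, with one vertical 8.5 mm hole in its centre. Origin at the centre of its underside.
- screwdriver_handle (a point): Centre of the screwdriver's handle, 121 mm straight above the tip. The screwdriver (75 g, 160 mm long) hangs upright, tip down, the handle's lower end resting on the stand's top. Handle 78 mm long, about 24 mm thick, half of it above this point; shaft 5.6 mm thick, blade 6 mm wide. y axis: along the screwdriver from tip to handle (up).
- screwdriver_tip (a point): The end of the screwdriver's blade, 121 mm from the handle's centre; it hangs about 12 mm above the table in the stand and must be lifted some 85 mm to leave it.
- screwdriver: The whole screwdriver; origin half-way along it, 11 mm off its axis. Use the handle's centre for grasping.
- bobbin: Bystander: small bobbin with black flanges, 31 mm wide, 24 mm high, in front of the balance.
- film_can: Bystander: small cream-coloured can lying down, 32 x 50 x 32 mm.
- eraser: Bystander: eraser, 20 x 42 x 12 mm, in front of the balance.
- fuse_box: Bystander: small grey box, 57 x 74 x 25 mm.
- cap_nut: Bystander: black domed cap, 24 mm wide, 17 mm high.
Mind the look-alikes: they are no part of the job. Leave any turquoise look-alike of the part that bears stopper_knob alone.

How it is judged (in metres and radians):
On the way, in this order (a step that is already met when the one before it is completed fails the run):
1. the stopper is fully home in the flask's mouth and let go, the flask upright on the pan (distance between stopper_seat and flask_mouth below 0.005 m and z of stopper_seat in the frame of flask_mouth below 0.003 m and angle between the z axis of stopper_seat and the z axis of flask_mouth, either way round below 0.1 rad and horizontal distance between flask and pan below 0.03 m and z of flask in the frame of pan below 0.004 m and angle between flask's own z axis and vertical below 0.1 rad and contact force between the fingers and stopper below 0.1 N and contact force between the fingers and flask below 0.1 N), for 0.3 s.
2. the gripped screwdriver's tip holds the recessed button down, the flask still closed (all of step 1 and value of joint cal_button above 0.003 m and contact force between screwdriver and cal_button above 2 N and contact force between the fingers and screwdriver above 2 N and contact force between the fingers and cal_button below 0.1 N and horizontal distance between screwdriver_tip and aperture below 0.008 m and z of screwdriver_tip in the frame of aperture below -0.02 m), for 0.5 s.
At the end, for the whole second after the job is handed in: Stopper home in the flask (flange within 3 mm of the rim, 5 mm of centre, 6 degrees) and untouched; flask upright within 30 mm of the pan's centre; gripped screwdriver, through the hole, keeps the button down more than 3 of 5 mm with 2 N or more, the fingers not touching it (all of step 2); the arm keeps its last pose, push and grip.
It fails at once if the button is pressed while the flask is not closed (value of joint cal_button above 0.002 m and not (distance between stopper_seat and flask_mouth below 0.008 m and z of stopper_seat in the frame of flask_mouth below 0.005 m and angle between the z axis of stopper_seat and the z axis of flask_mouth, either way round below 0.2 rad)).
It fails at once if the flask is tipped over or taken off the balance (angle between flask's own z axis and vertical above 0.5 rad or horizontal distance between flask and pan above 0.07 m).
It fails at once if a bystander is moved by more than 20 mm (distance of any of bobbin, film_can, eraser, fuse_box, cap_nut from where it was at the start of the episode above 0.02 m).
It also fails if it takes over 58 s, if anything falls off the work surface, if the arm or the gripper's body presses on something with over 40 N, if the wrist force passes 120 N, or if a joint passes its speed limit or range.

ROBOT

A 7-joint arm with a two-finger parallel gripper is mounted at the origin on a cart in front of the work surface, level with it; the furniture and walls round the work are solid. World frame = base frame: x ahead of the robot, y to its left, z up, the work surface at z = 0. Lengths are in m, angles in degrees, forces in N, time in s.
With the tool pointing down it reaches from about 0.4 to 0.925 m from the base axis. Payload 5.6 kg.
Tool frame: the origin (TCP) lies midway between the tips of the shut fingers; the grasp point (between the pads) lies 19 mm behind it; x points along the fingers, y is the direction in which the jaws open and shut, and the axes are right-handed (so a half turn about x gives the same grasp; the last joint's range is limited). The gripper opens to 85 mm and grips with 20 to 120 N. Pads are 22 mm wide; open, the fingers measure 114 mm over their backs; the gripper's body (76 mm by 85 mm) begins 54 mm behind the grasp point. The pads swing forward as they close: fully open they stand 13 mm farther back than shut.
Start: joints at [73.109, 26.786, -0.665, 91.828, 0.344, 61.387, -3.226], TCP at [0.162, -0.63, 0.231] pointing down, gripper open.
Joint ranges: [-144.91, 144.91], [-17.63, 115.5], [-89.93, 88.59], [15.96, 139.68], [-74.01, 254.01], [8.47, 105.57], [-167.45, 167.45]. Speed limits (degrees/s): [147.25, 147.25, 180, 180, 180, 180, 180].

INTERFACE

Orientations are given as [roll, pitch, yaw] about the fixed x, y, z axes, in that order (R = Rz(yaw) Ry(pitch) Rx(roll)).
In Python, from rig import ctrl, camera, camera_info, job, spotter gives the robot as it stands.
- The arm moves only by the shell command python3 -m crank 'ROWS' [OPENING] [FORCE]. ROWS is JSON, a list of rows, each a list of 4 numbers: the shift along the tool's x, y, z in mm, then the turn about the tool's x in degrees. A call has 1 to 8 rows; each row is the pose to reach, as a shift and turn from the pose commanded when the call began, along the tool's axes at that moment; what a row does not reach only later rows make up. A row lasts 1/8 s, in which the tool goes at most 62.5 mm and 10.7 degrees, less where a joint would pass 70% of its speed; a pose out of reach is approached as far as the arm can. A call with a gripper value outside its range is refused whole. OPENING is the opening in per cent of the stroke, from 0 (shut) to 100 (fully open), set as the call begins (- or left out, the last holds). The fingers move at their own pace and stop on an object; FORCE is the grip in N (left out, the last holds). Time passes only in rows, so rows that repeat a pose let the fingers close. It gives the time, the measured TCP pose, the force and the opening at its end, in the units of the state.
- ctrl.read_state(): the state, without advancing time (a new reading comes with each control period).
- camera(name): name is "side" or "top" or "wrist"; returns (picture, depth): 480x640x3 uint8, red, green, blue; 480x640 float32, m along the optical axis (not along the pixel's ray), 0 where there is no reading.
- camera_info(name): a dict with "K" (3x3 intrinsics, pixels), "k1" (the pictures are not rectified: a ray, as slopes to the right and down, at radius r is drawn at 1 + k1 r^2 times it, then the intrinsics apply), "world_to_cam" (4x4, takes a point from world to camera coordinates). Camera axes: x right, y up, looking along -z (the intrinsics and any distortion apply to the point x, -y, -z); pixel columns grow to the right and rows downward; lengths in m; the calibration is good to about 2 mm. A picture is of the moment at which its call begins: read the wrist's pose just before it. camera_info takes no time and is no camera call; for the wrist camera it gives the pose at the moment of the call.
- job.job_done(): hands the job in, once; it reports no verdict.
Trained networks look in the newest picture that a camera, given by its name, has taken for a name from the list of things; names that differ only in an ending like _2 or _b are one class to them, and where a whole thing is asked for, a point or a joint stands for the part that bears it (a point fixed in the world has none). Each returns a list of dicts, best first, with "score" (0 to 1); they miss things now and then, are a little off and sometimes report something else, mostly with a low value. They report only what shows in the picture. A call takes as long as a camera call. They do not tell look-alikes from the thing itself.
- spotter.trace(camera, name): "pixels" (480x640 bool, what is visible of it) and "pixel" ([row, column] in pixels, amid what is visible of it).
- spotter.spot_point(camera, name): "pixel" ([row, column] in pixels: a listed point, or the origin of a listed thing).
The state is a dict: "clock": time; "joint_positions": joint angles; "qvel": joint speeds; "tau": joint torques, N m; "position": TCP position; "tcp_rot": TCP orientation; "wrist_force": force on the tool from outside, world axes, zero at the start; "wrist_torque": the same for the moment, N m; "gripper_width": finger opening in m.
Only numpy, scipy, OpenCV 4.12 (cv2) and the standard library are available. Lean on these libraries where they do the work, as an engineer would, in place of code of your own. Each camera call takes 0.05 s, during which the arm holds its last target.

## Working session

There is one attempt and no reset: what is moved stays moved. The work goes in short steps, Python scripts to look and compute and a shell command to move; the robot and the scene stay as the last step left them, time stands still between calls to the robot, and variables do not carry over. Pictures are saved under pics/ and viewed, and the job is handed in when it is done.

```bash
ls; mkdir -p pics; cat > h.py <<'E'
import numpy as np, cv2
from rig import ctrl, camera, camera_info, job, spotter
from scipy.spatial.transform import Rotation as R
def save(n,img): cv2.imwrite('pics/'+n,img[...,::-1])
def ray(info,pix):
    r,c=pix; K=np.array(info['K']); k1=info['k1']
    xd=(c-K[0,2])/K[0,0]; yd=(r-K[1,2])/K[1,1]
    x,y=xd,yd
    for _ in range(20):
        s=1+k1*(x*x+y*y); x,y=xd/s,yd/s
    T=np.linalg.inv(np.array(info['world_to_cam']))
    return T[:3,3], T[:3,:3]@np.array([x,-y,-1.])
def at_z(info,pix,z):
    o,d=ray(info,pix); return o+d*(z-o[2])/d[2]
def at_d(info,pix,dep):
    o,d=ray(info,pix); return o+d*dep
def proj(info,p):
    T=np.array(info['world_to_cam']); q=T[:3,:3]@p+T[:3,3]
    x,y=q[0]/-q[2],-q[1]/-q[2]; s=1+info['k1']*(x*x+y*y)
    K=np.array(info['K']); return np.array([K[1,1]*y*s+K[1,2],K[0,0]*x*s+K[0,2]])
def st():
    s=ctrl.read_state(); print({k:np.round(s[k],4).tolist() for k in ('clock','joint_positions','position','tcp_rot','wrist_force','gripper_width')}); return s
E
python3 - <<'E'
from h import *
st()
for n in ('side','top','wrist'):
    p,d=camera(n); save(n+'0.png',p); i=camera_info(n); print(n,np.round(i['world_to_cam'],3).tolist(),i['k1'],np.array(i['K']).tolist())
E
```

```text
pics
{'clock': 0.0, 'joint_positions': [73.1081, 26.8378, -0.6628, 91.8827, 0.3429, 61.3864, -3.2274], 'position': [0.1617, -0.629, 0.2303], 'tcp_rot': [-85.9605, 89.8952, 108.4602], 'wrist_force': [0.891, -0.4833, -0.869], 'gripper_width': 0.0855}
side [[0.993, -0.119, 0.012, -0.487], [0.035, 0.383, 0.923, -0.109], [-0.114, -0.916, 0.385, -0.898], [0.0, 0.0, 0.0, 1.0]] -0.034608269450632466 [[465.9981293257537, 0.0, 318.1959838629129], [0.0, 465.9981293257537, 237.97864603953778], [0.0, 0.0, 1.0]]
top [[0.011, -1.0, 0.005, 0.024], [0.991, 0.011, 0.13, -0.542], [-0.13, 0.004, 0.992, -0.914], [0.0, 0.0, 0.0, 1.0]] -0.0029541876592407233 [[466.99892558163845, 0.0, 327.10307431637307], [0.0, 466.99892558163845, 228.84561523973736], [0.0, 0.0, 1.0]]
wrist [[0.249, -0.968, -0.002, -0.649], [0.919, 0.237, -0.316, 0.041], [0.307, 0.077, 0.949, -0.38], [0.0, 0.0, 0.0, 1.0]] -0.04957785395597996 [[387.9876582142728, 0.0, 319.0583260758367], [0.0, 387.9876582142728, 238.02496319707288], [0.0, 0.0, 1.0]]
```

View pics/top0.png

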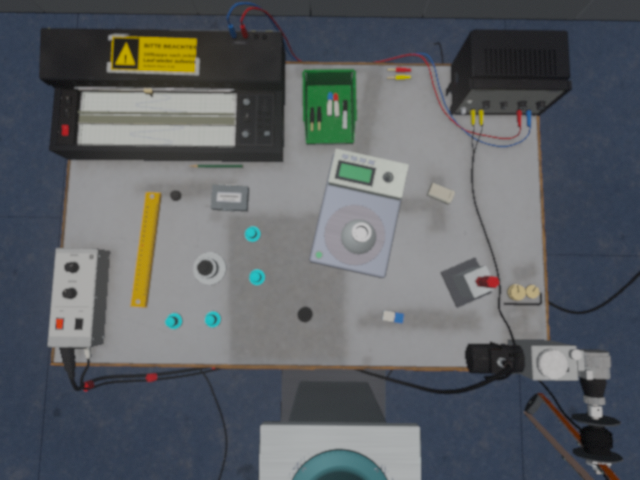

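View pics/side0.png

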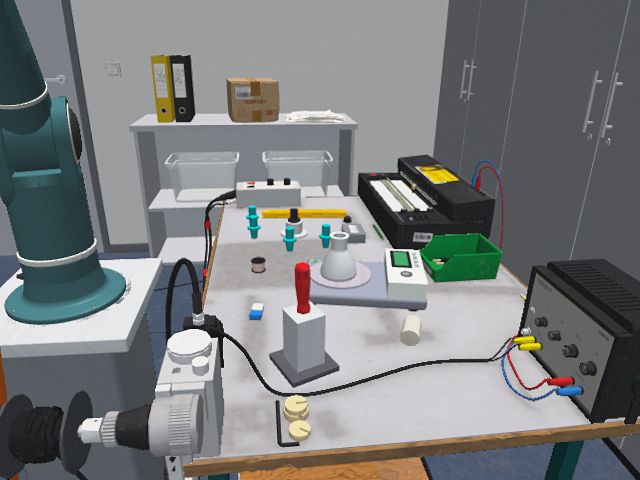

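```bash
python3 - <<'E'
from h import *
for n in ('top','side'):
    i=camera_info(n); p,d=camera(n)
    for t in ('balance','pan','aperture','flask','flask_mouth','stopper_knob','stopper_seat','stopper_stand','tool_stand','screwdriver_handle','screwdriver_tip','bobbin','film_can','eraser','fuse_box','cap_nut'):
        for q in spotter.spot_point(n,t)[:3]:
            r,c=[int(round(v)) for v in q['pixel']]
            dd=d[min(r,479),min(c,639)]
            print(n,t,round(q['score'],2),np.round(q['pixel'],1).tolist(),np.round(at_d(i,q['pixel'],dd),3).tolist())
st()
E
```

```text
top balance 0.61 [215.7, 356.1] [0.569, -0.029, 0.037]
top pan 0.78 [232.8, 354.9] [0.533, -0.026, 0.046]
top aperture 0.77 [177.2, 388.2] [0.651, -0.095, 0.034]
top flask 0.63 [236.9, 356.3] [0.517, -0.024, 0.118]
top flask_mouth 0.63 [230.9, 362.6] [0.538, -0.042, 0.043]
top stopper_knob 0.78 [321.1, 207.3] [0.356, 0.26, 0.057]
top stopper_knob 0.74 [267.6, 200.8] [0.459, 0.273, 0.071]
top stopper_knob 0.72 [319.6, 172.0] [0.359, 0.327, 0.059]
top stopper_seat 0.76 [232.8, 252.1] [0.529, 0.178, 0.058]
top stopper_seat 0.69 [319.7, 174.0] [0.359, 0.323, 0.061]
top stopper_seat 0.68 [276.8, 257.5] [0.443, 0.165, 0.059]
top stopper_stand 0.76 [269.5, 208.6] [0.457, 0.265, 0.043]
top tool_stand 0.93 [278.5, 464.0] [0.443, -0.231, 0.086]
top tool_stand 0.24 [313.5, 308.2] [0.372, 0.066, 0.028]
top screwdriver_handle 0.75 [282.7, 484.7] [0.434, -0.247, 0.155]
top screwdriver_handle 0.34 [195.9, 436.2] [0.615, -0.196, 0.025]
top bobbin 0.64 [193.2, 435.7] [0.62, -0.194, 0.029]
top bobbin 0.56 [316.7, 308.1] [0.365, 0.066, 0.025]
top bobbin 0.48 [267.8, 210.0] [0.46, 0.262, 0.045]
top film
[... 1179 characters left out ...]

side tool_stand 0.47 [235.2, 337.4] [0.525, -0.018, 0.111]
side screwdriver_handle 0.68 [287.5, 303.5] [0.437, -0.267, 0.137]
side bobbin 0.44 [270.6, 259.9] [0.373, 0.064, 0.002]
side bobbin 0.23 [219.7, 293.5] [0.459, 0.259, 0.043]
side film_can 0.9 [336.2, 412.4] [0.616, -0.23, 0.018]
side eraser 0.64 [312.9, 251.9] [0.358, -0.121, 0.011]
side fuse_box 0.57 [237.1, 353.2] [0.601, 0.197, 0.016]
side cap_nut 0.61 [224.7, 348.2] [0.599, 0.257, 0.025]
{'clock': 1.85, 'joint_positions': [73.1086, 26.7832, -0.6646, 91.8269, 0.3431, 61.3886, -3.2266], 'position': [0.1619, -0.6295, 0.2313], 'tcp_rot': [66.391, 89.9962, -99.1866], 'wrist_force': [0.6802, -0.1302, 0.6441], 'gripper_width': 0.0854}
```

```bash
python3 - <<'E'
from h import *
i=camera_info('top'); p,d=camera('top'); j=camera_info('side'); ps,ds=camera('side')
big=cv2.resize(p[160:340,150:510],(800,400),interpolation=cv2.INTER_CUBIC); save('topcrop.png',big)
save('sidecrop.png',cv2.resize(ps[190:310,230:450],(800,436),interpolation=cv2.INTER_CUBIC))
def cloud(info,d,r0,r1,c0,c1):
    return np.array([[*at_d(info,(r,c),d[r,c]),r,c] for r in range(r0,r1) for c in range(c0,c1) if d[r,c]>0])
def mid(a): return np.round([(a[:,k].min()+a[:,k].max())/2 for k in range(3)]+list(a[:,:3].mean(0))+[len(a),a[:,2].min(),a[:,2].max()],4).tolist()
C=cloud(i,d,250,290,188,228)
for z0,z1 in((.06,.08),(.05,.08),(.036,.046),(.027,.036)):
    a=C[(C[:,2]>z0)&(C[:,2]<z1)]; 
    if len(a):print('stopper',z0,mid(a))
C=cloud(i,d,210,260,335,385); a=C[C[:,2]>.108]; print('flask rim',mid(a))
C=cloud(i,d,160,200,370,405); a=C[(C[:,2]<.05)]; print('hole',mid(a) if len(a) else None, np.median(C[:,2]))
C=cloud(i,d,265,300,470,505); a=C[C[:,2]>.15]; print('handle',mid(a)); a=C[(C[:,2]>.085)&(C[:,2]<.1)]; print('stand top',mid(a))
C=cloud(j,ds,260,312,290,318); a=C[C[:,2]>.1];a=a[a[:,1]>-.3]; print('handle side',mid(a))
C=cloud(j,ds,225,260,325,355); a=C[C[:,2]>.105];print('rim side',mid(a))
E
```

```text
stopper 0.06 [0.4612, 0.2719, 0.0669, 0.4613, 0.2713, 0.069, 90.0, 0.0608, 0.0731]
stopper 0.05 [0.4612, 0.2719, 0.0619, 0.4612, 0.2705, 0.0673, 102.0, 0.0507, 0.0731]
stopper 0.036 [0.4618, 0.2718, 0.041, 0.4607, 0.2685, 0.0407, 201.0, 0.0361, 0.0459]
stopper 0.027 [0.4619, 0.2715, 0.0315, 0.4614, 0.2636, 0.0334, 46.0, 0.027, 0.036]
flask rim [0.5266, -0.0335, 0.1164, 0.5271, -0.0335, 0.12, 166.0, 0.1084, 0.1245]
hole [0.6512, -0.0953, 0.0236, 0.626, -0.0935, 0.0278, 232.0, -0.0023, 0.0494] 0.06132328907995577
handle [0.4373, -0.2563, 0.1622, 0.4366, -0.2543, 0.1672, 159.0, 0.1501, 0.1743]
stand top [0.4386, -0.263, 0.0925, 0.4381, -0.2553, 0.0951, 382.0, 0.085, 0.0999]
handle side [0.4361, -0.2598, 0.1353, 0.4357, -0.2636, 0.1394, 673.0, 0.1, 0.1706]
rim side [0.5255, -0.0326, 0.1122, 0.5255, -0.0354, 0.114, 207.0, 0.1051, 0.1194]
```

View pics/topcrop.png

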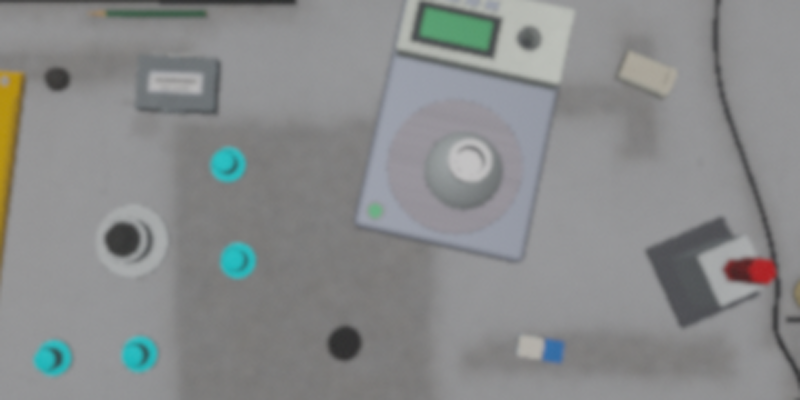

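View pics/sidecrop.png

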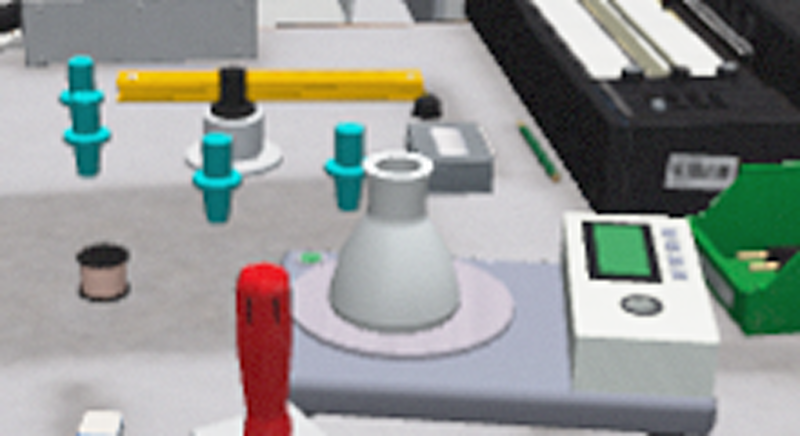

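View pics/wrist0.png

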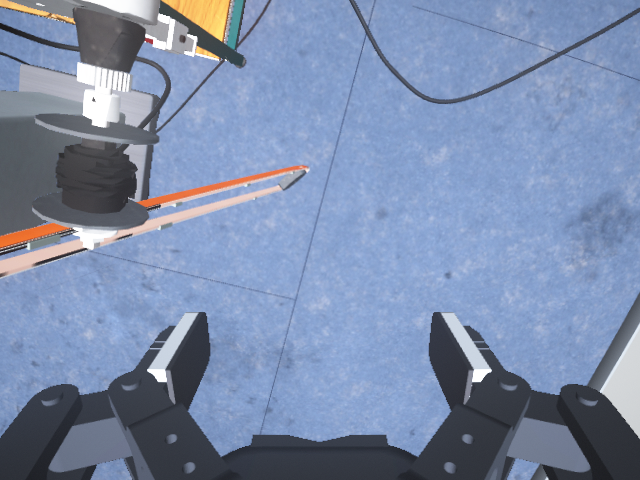

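```bash
python3 - <<'E'
from h import *
i=camera_info('top'); p,d=camera('top')
s=st(); M=R.from_euler('xyz',s['tcp_rot'],degrees=True).as_matrix(); print(np.round(M,3))
print('tcp px',proj(i,np.array(s['position'])))
for rc in [(358,495),(360,550),(380,595),(412,596),(440,596),(460,600),(420,550),(300,520)]:
    print(rc,np.round(at_d(i,rc,d[rc]),3))
# colour blobs
hsv=cv2.cvtColor(p,cv2.COLOR_RGB2HSV)
v=hsv[...,2].astype(int)
m=(v[250:290,188:228]<60); r,c=np.nonzero(m); print('black',r.mean()+250,c.mean()+188,len(r), r.min()+250,r.max()+250,c.min()+188,c.max()+188)
pc=(r.mean()+250,c.mean()+188); print(at_z(i,pc,.068),at_z(i,pc,.064))
g=p[160:195,375:402].mean(-1); m=g<110; r,c=np.nonzero(m); pc=(r.mean()+160,c.mean()+375); print('hole',pc,len(r),at_z(i,pc,.06))
# flask rim white vs grey
cr=p[215:250,340:380]; 
print('rim est', proj(i,np.array([.527,-.0335,.119])))
save('rim.png',cv2.resize(p[160:260,330:410],(640,800),interpolation=cv2.INTER_CUBIC)[:600])
save('stop.png',cv2.resize(p[245:295,180:235],(660,600),interpolation=cv2.INTER_CUBIC))
E
```

```text
{'clock': 2.0, 'joint_positions': [73.1084, 26.7878, -0.6659, 91.8283, 0.3426, 61.3848, -3.2271], 'position': [0.1619, -0.6295, 0.2313], 'tcp_rot': [63.0752, 89.9987, -102.5018], 'wrist_force': [-0.165, 0.1704, -0.0076], 'gripper_width': 0.0852}
[[-0.     0.249 -0.968]
 [-0.    -0.968 -0.249]
 [-1.     0.     0.   ]]
tcp px [464.70109646 758.33665012]
(358, 495) [ 0.299 -0.278  0.105]
(360, 550) [ 0.301 -0.364  0.136]
(380, 595) [ 0.263 -0.454  0.113]
(412, 596) [ 0.206 -0.458  0.104]
(440, 596) [ 0.161 -0.449  0.114]
(460, 600) [ 0.132 -0.447  0.127]
(420, 550) [-0.038 -0.786 -0.779]
(300, 520) [ 0.402 -0.371  0.002]
black 267.44117647058823 205.7941176470588 68 262 272 200 210
[0.45946017 0.26434359 0.068     ] [0.45964002 0.26536051 0.064     ]
hole (np.float64(179.078431372549), np.float64(386.1372549019608)) 51 [ 0.64092216 -0.08761903  0.06      ]
rim est [231.36886476 361.43106221]
```

View pics/stop.png

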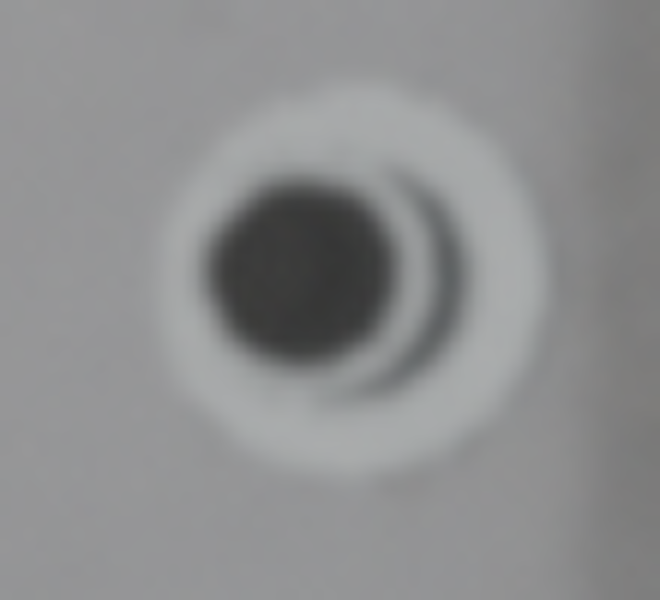

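View pics/rim.png

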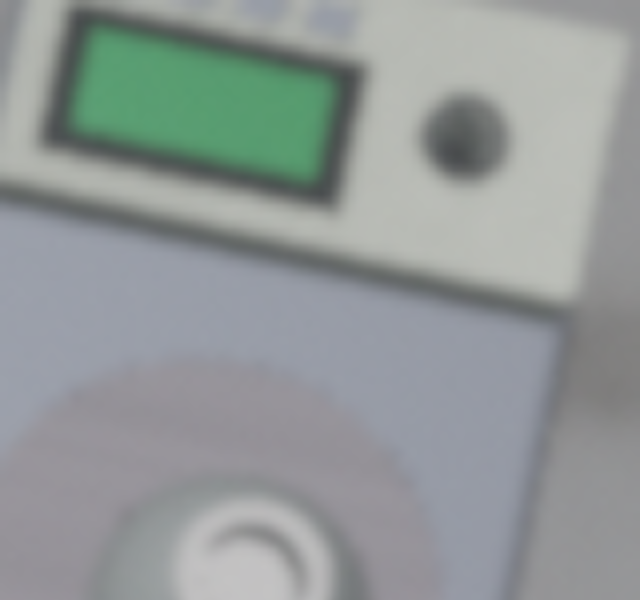

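```bash
python3 -m crank '[[-60,0,0,0],[-120,0,0,0],[-120,-30,-50,0],[-120,-60,-100,0],[-120,-88,-152,0],[-120,-116,-204,0],[-120,-146,-255,0],[-120,-176,-306,0]]' 60
python3 - <<'E'
from h import *
s=st(); M=R.from_euler('xyz',s['tcp_rot'],degrees=True).as_matrix(); print(np.round(M,3))
T=np.linalg.inv(np.array(camera_info('wrist')['world_to_cam'])); print('cam in tool',np.round(M.T@(T[:3,3]-s['position']),3), 'view dir tool',np.round(M.T@(-T[:3,2]),3))
E
```

```text
clock: 3.0
position: [0.4156, -0.3814, 0.3516]
tcp_rot: [111.7, 90.0, -53.9]
wrist_force: [0.6, -0.1, 0.0]
gripper_width: 0.0511
{'clock': 3.0, 'joint_positions': [48.3156, 13.3756, -11.0405, 95.0796, 2.6862, 71.7614, -38.8573], 'position': [0.4156, -0.3814, 0.3516], 'tcp_rot': [111.6864, 89.9572, -53.899], 'wrist_force': [0.5526, -0.0728, 0.0271], 'gripper_width': 0.0511}
[[ 0.     0.249 -0.969]
 [-0.001 -0.969 -0.249]
 [-1.     0.001 -0.   ]]
cam in tool [-0.142  0.    -0.081] view dir tool [ 0.949 -0.     0.316]
```

```bash
python3 -m crank '[[0,-49,-28,0],[0,-98,-56,0],[0,-147,-85,0],[0,-196,-113,0],[0,-245,-141,0],[0,-294,-170,0],[0,-344,-198,0],[0,-393,-200,0]]'; python3 -m crank '[[0,-55,-1,0],[15,-110,-2,0],[45,-165,-3,0],[75,-222,-5,0],[100,-222,-5,0],[100,-222,-5,0]]' 
python3 - <<'E'
from h import *
s=st(); i=camera_info('wrist'); p,d=camera('wrist'); save('w1.png',p)
for z,n in((.055,'stopper_knob'),(.036,'stopper_seat')):
  for q in spotter.spot_point('wrist',n): print(n,q['score'],q['pixel'],at_z(i,q['pixel'],z))
for q in spotter.spot_point('wrist','stopper_stand'): print('stand',q['score'],q['pixel'],at_z(i,q['pixel'],0))
print('exp',proj(i,np.array([.4594,.2643,.068])))
E
```

```text
clock: 4.0
position: [0.5108, 0.05, 0.3512]
tcp_rot: [-123.6, 89.9, 70.9]
wrist_force: [0.5, -0.5, -0.1]
gripper_width: 0.0513
clock: 4.75
position: [0.4585, 0.2636, 0.2496]
tcp_rot: [11.0, 89.8, -154.5]
wrist_force: [-0.3, 0.1, 0.4]
gripper_width: 0.0513
{'clock': 4.75, 'joint_positions': [-3.0385, 18.4496, -36.7039, 105.6429, 12.5255, 60.22, -120.1399], 'position': [0.4585, 0.2636, 0.2496], 'tcp_rot': [11.0032, 89.7595, -154.4899], 'wrist_force': [-0.3103, 0.099, 0.4149], 'gripper_width': 0.0513}
stopper_knob 0.78 [285.5, 224.4] [0.35848962 0.33121687 0.055     ]
stopper_knob 0.74 [240.6, 410.3] [0.4462821  0.17355461 0.055     ]
stopper_knob 0.62 [199.0, 307.5] [0.46043222 0.27448957 0.055     ]
stopper_knob 0.61 [145.5, 426.0] [0.53109317 0.18805074 0.055     ]
stopper_seat 0.89 [192.1, 309.6] [0.46292845 0.27364141 0.036     ]
stopper_seat 0.79 [234.4, 403.6] [0.4455107  0.17566503 0.036     ]
stopper_seat 0.75 [145.5, 424.3] [0.53032966 0.18411713 0.036     ]
stopper_seat 0.7 [278.1, 228.7] [0.35758069 0.33108661 0.036     ]
stopper_seat 0.6 [290.5, 301.6] [0.3626645  0.25688636 0.036     ]
stopper_seat 0.35 [3.5, 268.5] [0.60675219 0.34441371 0.036     ]
stand 0.68 [187.8, 310.0] [0.4597953  0.27327405 0.        ]
exp [206.46152245 318.33135733]
```

View pics/w1.png

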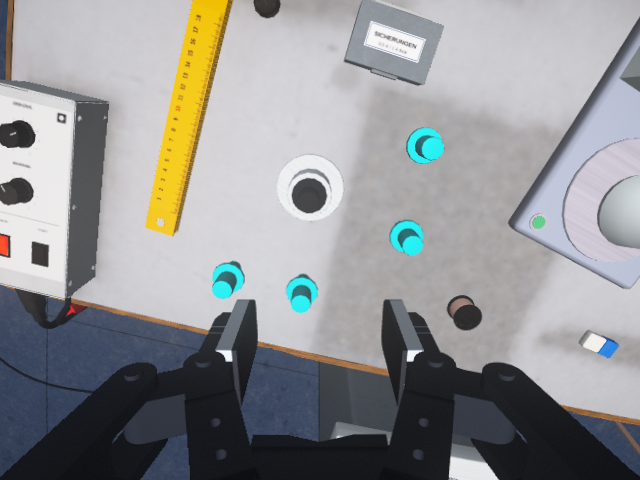

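```bash
python3 - <<'E'
from h import *
st()
I={n:camera_info(n) for n in('top','side','wrist')}
P={n:camera(n) for n in I}
def red(p):
    m=np.zeros(p.shape[:2],bool)
# foot
print('foot top',at_z(I['top'],(268.2-.5,209.4-.5),.003),'wrist',at_z(I['wrist'],(186.5,310),.003))
# turquoise segmentation in all
for n in I:
    h=cv2.cvtColor(P[n][0],cv2.COLOR_RGB2HSV); m=((h[...,0]>85)&(h[...,0]<95)&(h[...,1]>150)).astype(np.uint8)
    k,l,s,c=cv2.connectedComponentsWithStats(m)
    for a in range(1,k):
        if s[a,4]>30:
            pc=c[a][::-1]; print(n,'turq',np.round(pc,1),s[a,4],np.round(at_z(I[n],pc,.035 if n!='side' else .03),4))
    # black blob near stopper
    v=h[...,2]
    r,c={'top':(267,206),'side':(217,293),'wrist':(195,309)}[n]
    m=(v<70).astype(np.uint8); k,l,s,cc=cv2.connectedComponentsWithStats(m)
    for a in range(1,k):
        if abs(cc[a][1]-r)<15 and abs(cc[a][0]-c)<15: print(n,'black',cc[a][::-1],s[a],np.round(at_z(I[n],cc[a][::-1],.06),4))
save('s1.png',cv2.resize(P['side'][0][200:250,265:325],(720,600),interpolation=cv2.INTER_CUBIC))
save('w1c.png',cv2.resize(P['wrist'][0][140:240,250:370],(720,600),interpolation=cv2.INTER_CUBIC))
E
```

```text
{'clock': 4.95, 'joint_positions': [-2.8823, 18.2444, -36.7112, 105.4579, 12.5089, 60.2159, -120.1444], 'position': [0.4609, 0.2633, 0.2526], 'tcp_rot': [-178.4268, 89.8719, 15.8833], 'wrist_force': [0.1796, -0.2504, 0.6774], 'gripper_width': 0.0513}
foot top [0.46191879 0.27439744 0.003     ] wrist [0.46493587 0.27401264 0.003     ]
top turq [233.7 252.3] 158 [0.5303 0.1815 0.035 ]
top turq [276.8 256.7] 168 [0.4433 0.1699 0.035 ]
top turq [319.  212.4] 165 [0.3592 0.2552 0.035 ]
top turq [319.1 176.5] 85 [0.3583 0.3263 0.035 ]
top black [267.31782946 204.7751938 ] [199 261  13  13 129] [0.46   0.2684 0.06  ]
side turq [221.5 252.7] 237 [0.3563 0.2889 0.03  ]
side turq [235.1 325.1] 158 [0.5289 0.1812 0.03  ]
side turq [238.  289.1] 184 [0.4423 0.171  0.03  ]
side turq [460.7 564.7] 799 [ 0.7071 -0.4996  0.03  ]
side turq [477. 219.] 93 [ 0.3279 -0.4768  0.03  ]
side black [216.10784314 293.51960784] [288 209  12  14 102] [0.4576 0.2376 0.06  ]
wrist turq [148.3 423.3] 887 [0.531  0.1831 0.035 ]
wrist turq [239.3 406. ] 808 [0.4437 0.1711 0.035 ]
wrist turq [282.8 226.5] 636 [0.3539 0.3335 0.035 ]
wrist turq [295.9 301. ] 624 [0.3585 0.2564 0.035 ]
wrist black [186.         318.33333333] [318 185   2   3   3] [0.478  0.2684 0.06  ]
wrist black [195.14893617 310.60283688] [298 189  22  20 141] [0.4684 0.273  0.06  ]
wrist black [188. 321.] [321 188   1   1   1] [0.4768 0.2657 0.06  ]
wrist black [196. 323.] [323 196   1   1   1] [0.4704 0.2623 0.06  ]
wrist black [201. 321.] [321 201   1   1   1] [0.4656 0.2629 0.06  ]
wrist black [202. 315.] [315 202   1   1   1] [0.4634 0.2678 0.06  ]
wrist black [204. 322.] [322 204   1   1   1] [0.4632 0.2613 0.06  ]
wrist black [206. 322.] [322 206   1   1   1] [0.4614 0.2609 0.06  ]
```

View pics/s1.png

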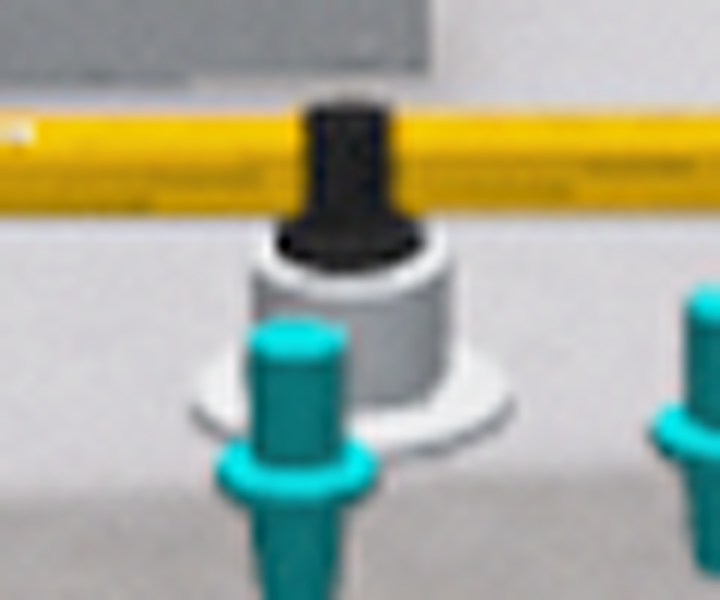

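View pics/w1c.png

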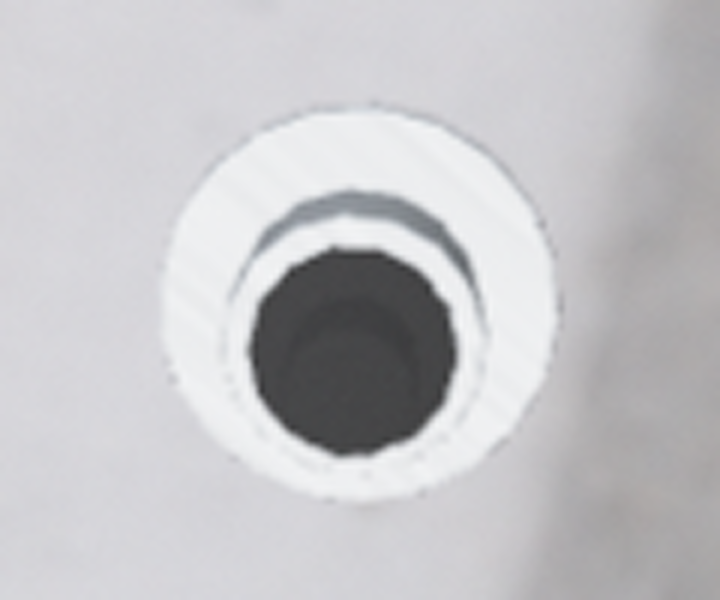

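```bash
python3 - <<'E'
from h import *
s=st(); M=R.from_euler('xyz',s['tcp_rot'],degrees=True).as_matrix(); print(np.round(M,4))
i=camera_info('wrist'); p,d=camera('wrist')
g=p.max(-1); m=(g[170:230,280:340]<110).astype(np.uint8)
k,l,ss,c=cv2.connectedComponentsWithStats(m); a=1+np.argmax(ss[1:,4]); print(ss[a],c[a])
cs,_=cv2.findContours((l==a).astype(np.uint8),cv2.RETR_EXTERNAL,cv2.CHAIN_APPROX_NONE); (x,y),r=cv2.minEnclosingCircle(cs[0]); print(x+280,y+170,r)
print(at_z(i,(y+170,x+280),.042),at_z(i,(c[a][1]+170,c[a][0]+280),.042))
gg=p[170:230,280:340].astype(int).sum(-1)
save('w2c.png',cv2.resize(np.clip((p[180:215,290:330].astype(float)-50)*8,0,255).astype(np.uint8),(640,560)))
E
```

```text
{'clock': 5.1, 'joint_positions': [-2.8948, 18.2518, -36.7304, 105.4974, 12.5198, 60.1998, -120.1532], 'position': [0.4605, 0.2634, 0.2523], 'tcp_rot': [177.3597, 89.8948, 11.7046], 'wrist_force': [0.3404, 0.1184, 0.1181], 'gripper_width': 0.0512}
[[ 1.800e-03  2.478e-01 -9.688e-01]
 [ 4.000e-04 -9.688e-01 -2.478e-01]
 [-1.000e+00  1.000e-04 -1.800e-03]]
[ 12  12  34  34 895] [28.43910615 27.87486034]
308.46031761169434 198.0952377319336 17.08296012878418
[0.46105026 0.27374643 0.042     ] [0.46124743 0.27381537 0.042     ]
```

View pics/w2c.png

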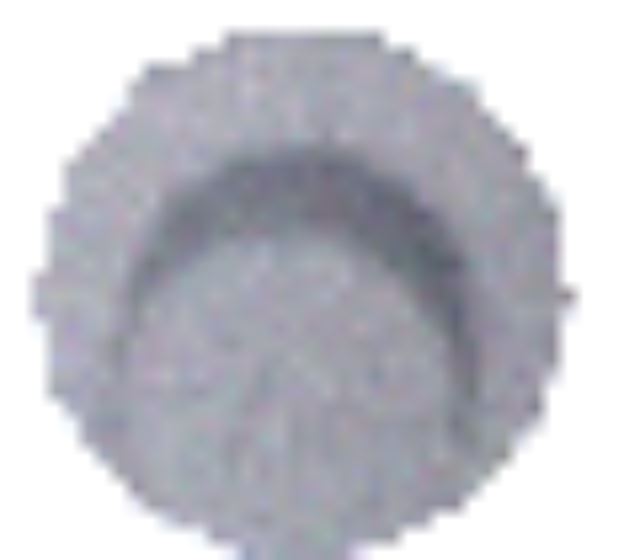

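```bash
python3 -m crank '[[0,-10,-3,0],[50,-10,-3,0],[100,-10,-3,0],[140,-10,-3,0],[175,-10,-3,0],[195,-10,-3,0],[205,-10,-3,0],[205,-10,-3,0]]'; python3 - <<'E'
from h import *
st(); p,d=camera('wrist'); save('w3.png',p); p,d=camera('side'); save('s3.png',cv2.resize(p[180:260,250:350],(750,600)))
E
```

```text
clock: 6.15
position: [0.4603, 0.2746, 0.0464]
tcp_rot: [-141.7, 90.0, 52.7]
wrist_force: [-0.7, 0.3, 0.6]
gripper_width: 0.0515
{'clock': 6.15, 'joint_positions': [-11.8757, 35.0512, -28.4319, 113.1479, 26.2626, 38.1576, -132.5482], 'position': [0.4603, 0.2746, 0.0464], 'tcp_rot': [-141.7486, 89.9885, 52.6852], 'wrist_force': [-0.6811, 0.3236, 0.5968], 'gripper_width': 0.0515}
```

View pics/w3.png

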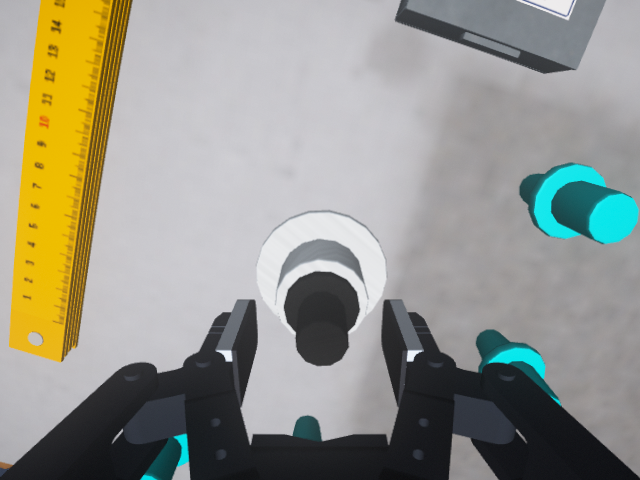

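View pics/s3.png

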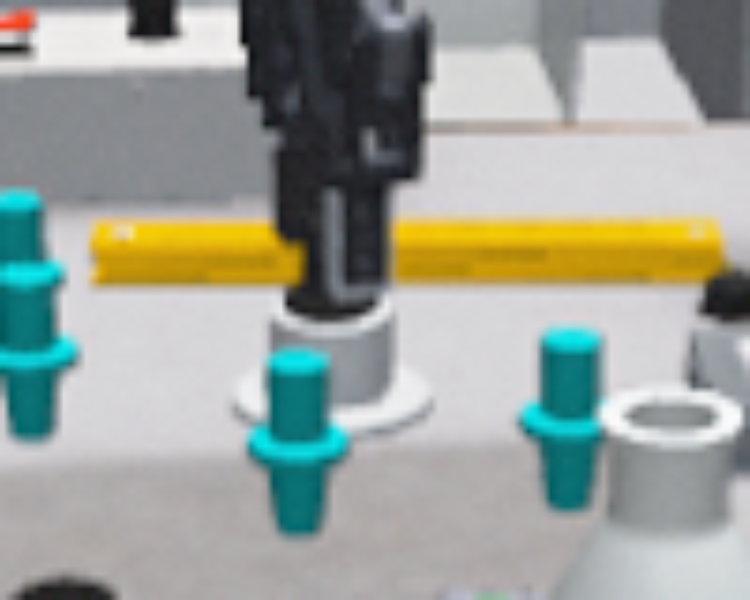

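```bash
python3 -m crank '[[0,0,0,0],[0,0,0,0],[0,0,0,0],[0,0,0,0]]' 0 40; python3 -m crank '[[-5,0,0,0],[-20,0,0,0],[-50,0,0,0],[-90,0,0,0],[-130,0,0,0],[-150,0,0,0],[-150,0,0,0],[-150,0,0,0]]'; python3 - <<'E'
from h import *
st(); p,d=camera('wrist'); save('w4.png',p); p,d=camera('side'); save('s4.png',cv2.resize(p[140:260,250:400],(750,600)))
E
```

```text
clock: 6.75
position: [0.4607, 0.2744, 0.0472]
tcp_rot: [175.0, 89.9, 9.4]
wrist_force: [-1.3, -1.0, 7.0]
gripper_width: 0.0184
clock: 7.75
position: [0.4598, 0.2738, 0.1957]
tcp_rot: [25.7, 89.9, -139.9]
wrist_force: [1.0, -0.1, -0.5]
gripper_width: 0.0189
{'clock': 7.75, 'joint_positions': [-5.2716, 22.815, -35.8532, 108.0416, 16.2399, 54.3103, -124.181], 'position': [0.4598, 0.2738, 0.1957], 'tcp_rot': [25.7093, 89.9348, -139.8731], 'wrist_force': [0.9632, -0.1299, -0.4952], 'gripper_width': 0.0189}
```

View pics/w4.png

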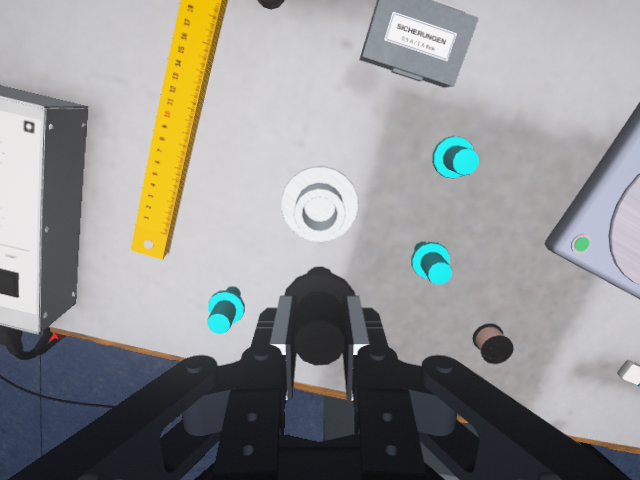

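View pics/s4.png

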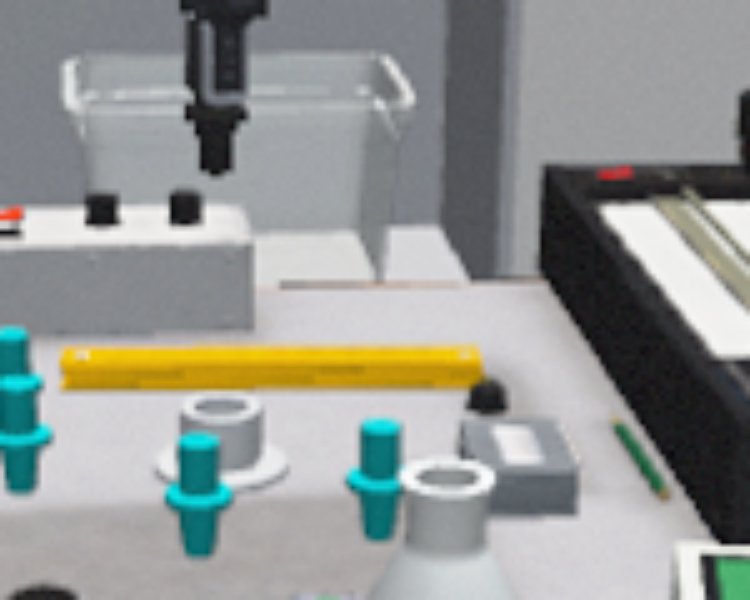

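```bash
python3 -m crank '[[-5,30,1,0],[-10,80,3,0],[-10,132,5,0],[-10,184,7,0],[-10,236,9,0],[-10,285,11,0],[-10,314,12,0],[-10,314,12,0]]'; python3 - <<'E'
from h import *
s=st(); i=camera_info('wrist'); p,d=camera('wrist'); save('w5.png',p); p2,d2=camera('side'); save('s5.png',cv2.resize(p2[160:300,270:430],(685,600)))
j=camera_info('top'); p3,d3=camera('top'); save('t5.png',cv2.resize(p3[150:270,300:420],(600,600)))
print('mouth exp in wrist',proj(i,np.array([.5265,-.0335,.119])),'tcp',proj(i,np.array(s['position'])))
print(spotter.spot_point('wrist','flask_mouth')[:2])
E
```

```text
clock: 8.85
position: [0.5265, -0.0356, 0.205]
tcp_rot: [-7.5, 89.9, -173.4]
wrist_force: [-0.2, 0.7, -1.0]
gripper_width: 0.0186
{'clock': 8.85, 'joint_positions': [25.1513, 20.1433, -30.1494, 108.7625, 12.2904, 54.3997, -86.5599], 'position': [0.5265, -0.0356, 0.205], 'tcp_rot': [-7.5483, 89.8725, -173.4054], 'wrist_force': [-0.218, 0.6669, -0.9709], 'gripper_width': 0.0186}
mouth exp in wrist [244.6861628  315.79726091] tcp [315.25705707 319.02925844]
[{'pixel': [244.3, 310.7], 'score': 0.8}]
```

View pics/w5.png

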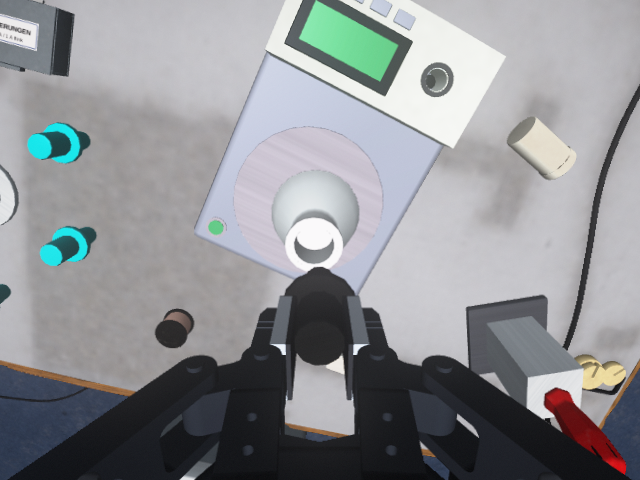

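View pics/s5.png

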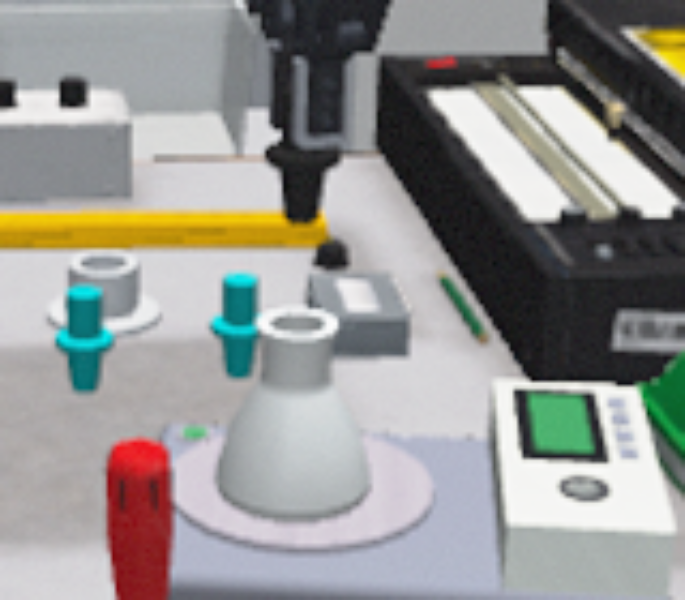

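```bash
python3 - <<'E'
from h import *
s=st(); i=camera_info('wrist'); p,d=camera('wrist')
M=R.from_euler('xyz',s['tcp_rot'],degrees=True).as_matrix()
g=p.min(-1); sub=g[210:275,278:350]; save('rimw.png',cv2.resize(p[210:275,278:350],(648,585),interpolation=cv2.INTER_CUBIC))
m=(sub>225).astype(np.uint8); k,l,ss,c=cv2.connectedComponentsWithStats(m); a=1+np.argmax(ss[1:,4]); print(ss[a])
cs,_=cv2.findContours((l==a).astype(np.uint8),cv2.RETR_EXTERNAL,cv2.CHAIN_APPROX_NONE); (x,y),r=cv2.minEnclosingCircle(cs[0]); e=cv2.fitEllipse(cv2.convexHull(cs[0])); print(x+278,y+210,r,e)
for pc in ((y+210,x+278),(e[0][1]+210,e[0][0]+278)):
    w=at_z(i,pc,.119); print(w, M.T@(w-s['position']))
pt,_=camera('top'); it=camera_info('top')
save('rimt.png',cv2.resize(pt[150:270,300:420],(600,600)))
E
```

```text
{'clock': 9.05, 'joint_positions': [24.9238, 20.0438, -30.3813, 108.8063, 12.2509, 54.401, -86.5783], 'position': [0.5264, -0.0313, 0.2058], 'tcp_rot': [-53.5638, 89.9313, 140.9905], 'wrist_force': [0.6468, 1.2344, -0.675], 'gripper_width': 0.0186}
[  14    9   58   52 1720]
320.52312088012695 246.6705207824707 28.572097778320312 ((42.4820442199707, 35.88199996948242), (53.55531311035156, 57.18546676635742), 88.22357177734375)
[ 0.5256498  -0.03229289  0.119     ] [0.08684362 0.00090618 0.00089996]
[ 0.52615093 -0.03213545  0.119     ] [0.08684327 0.00087973 0.00037534]
```

View pics/rimw.png

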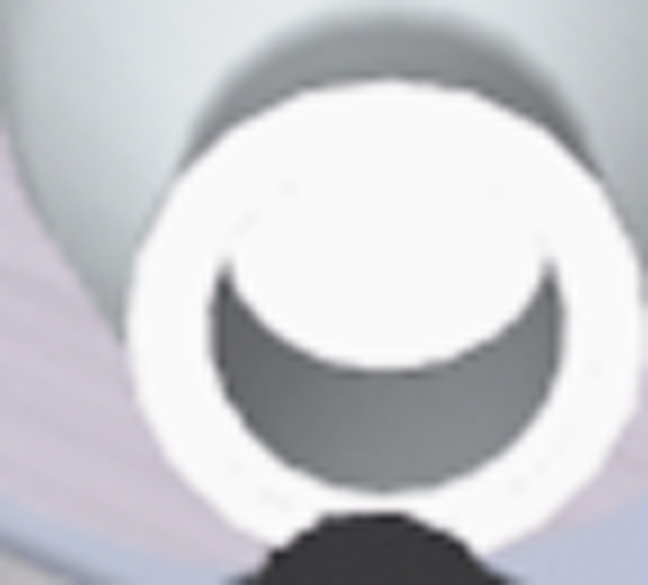

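```bash
python3 -m crank '[[20,0,0,0],[40,0,0,0],[48,0,0,0],[54,0,0,0],[60,0,0,0],[65,0,0,0],[70,0,0,0],[70,0,0,0]]'; python3 - <<'E'
from h import *
st(); p,d=camera('wrist'); save('w6.png',p);p2,d2=camera('side'); save('s6.png',cv2.resize(p2[160:300,270:430],(685,600)))
E
```

```text
clock: 10.15
position: [0.5266, -0.0329, 0.1359]
tcp_rot: [-17.8, 90.0, 176.6]
wrist_force: [-1.0, 0.3, -1.1]
gripper_width: 0.0186
{'clock': 10.15, 'joint_positions': [22.8472, 25.4885, -28.2185, 112.0175, 16.31, 46.4099, -89.9936], 'position': [0.5266, -0.0329, 0.1359], 'tcp_rot': [-17.7804, 89.9635, 176.6376], 'wrist_force': [-0.9955, 0.2838, -1.0911], 'gripper_width': 0.0186}
```

View pics/w6.png

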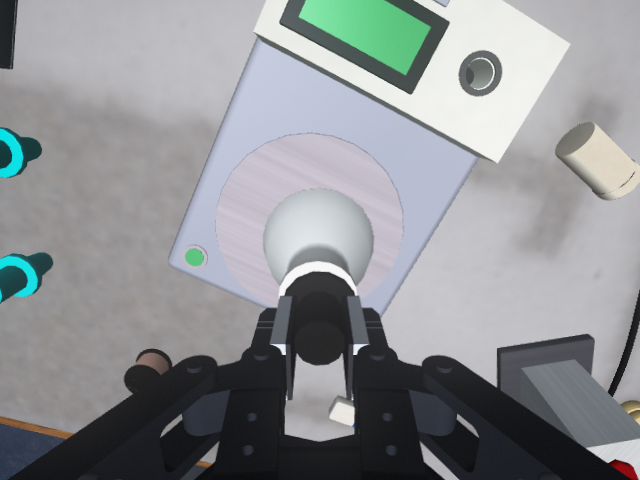

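View pics/s6.png

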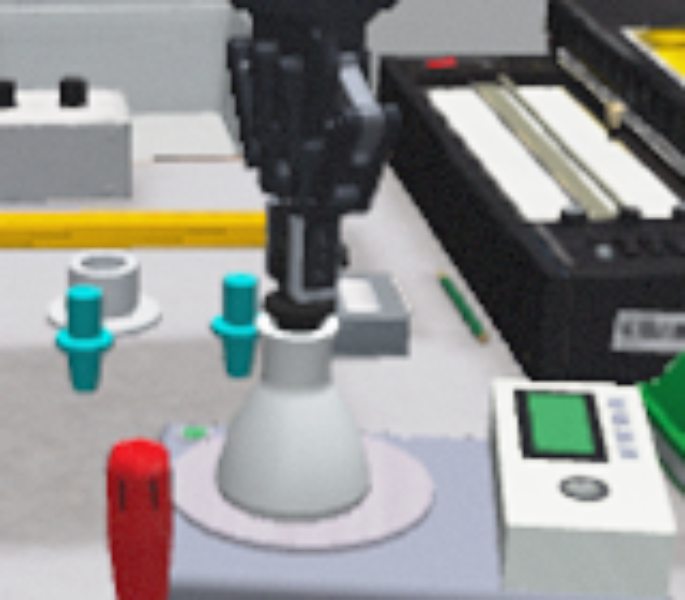

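```bash
python3 -m crank '[[2,0,0,0],[4,0,0,0],[5,0,0,0],[5,0,0,0]]'; python3 -m crank '[[1,0,0,0],[2,0,0,0],[2,0,0,0]]'
```

```text
clock: 10.75
position: [0.5267, -0.0328, 0.1312]
tcp_rot: [-17.7, 90.0, 176.7]
wrist_force: [-0.7, 0.0, -0.2]
gripper_width: 0.0183
clock: 11.12
position: [0.527, -0.0328, 0.1302]
tcp_rot: [106.5, 90.0, -59.1]
wrist_force: [-2.0, -0.0, 7.6]
gripper_width: 0.0184
```

```bash
python3 -m crank '[[1,0,0,0],[1,0,0,0],[1,0,0,0]]'; python3 -m crank '[[0,0,0,0],[-1,0,0,0],[-1,0,0,0]]' 45;  python3 -m crank '[[-10,0,0,0],[-35,0,0,0],[-70,0,0,0],[-110,0,0,0],[-150,0,0,0],[-150,0,0,0]]'; python3 - <<'E'
from h import *
s=st(); p,d=camera('wrist'); save('w7.png',p);p2,d2=camera('side'); save('s7.png',cv2.resize(p2[200:300,290:430],(800,571),interpolation=cv2.INTER_CUBIC))
i=camera_info('wrist'); print(R.from_euler('xyz',s['tcp_rot'],degrees=True).as_matrix().round(4))
E
```

```text
clock: 11.5
position: [0.5272, -0.0328, 0.1301]
tcp_rot: [118.0, 89.9, -47.6]
wrist_force: [-4.6, 0.1, 14.5]
gripper_width: 0.0181
clock: 11.88
position: [0.5268, -0.0329, 0.1291]
tcp_rot: [-30.9, 90.0, 163.5]
wrist_force: [-0.5, 0.2, 0.9]
gripper_width: 0.0382
clock: 12.62
position: [0.5287, -0.0326, 0.2831]
tcp_rot: [157.1, 89.6, -8.5]
wrist_force: [0.5, -0.1, -0.2]
gripper_width: 0.0385
{'clock': 12.625, 'joint_positions': [26.8012, 15.0963, -31.7714, 103.9876, 8.9564, 62.9749, -83.6903], 'position': [0.5287, -0.0326, 0.2831], 'tcp_rot': [157.0579, 89.5873, -8.5158], 'wrist_force': [0.5212, -0.1486, -0.1632], 'gripper_width': 0.0385}
[[ 0.0071  0.2491 -0.9684]
 [-0.0011 -0.9685 -0.2491]
 [-1.      0.0028 -0.0066]]
```

View pics/w7.png

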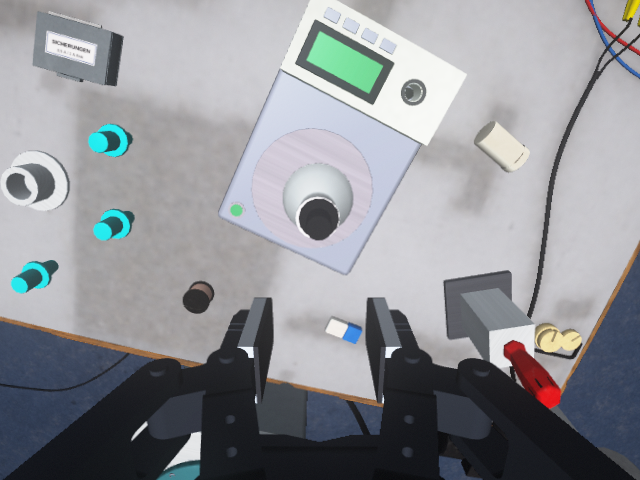

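View pics/s7.png

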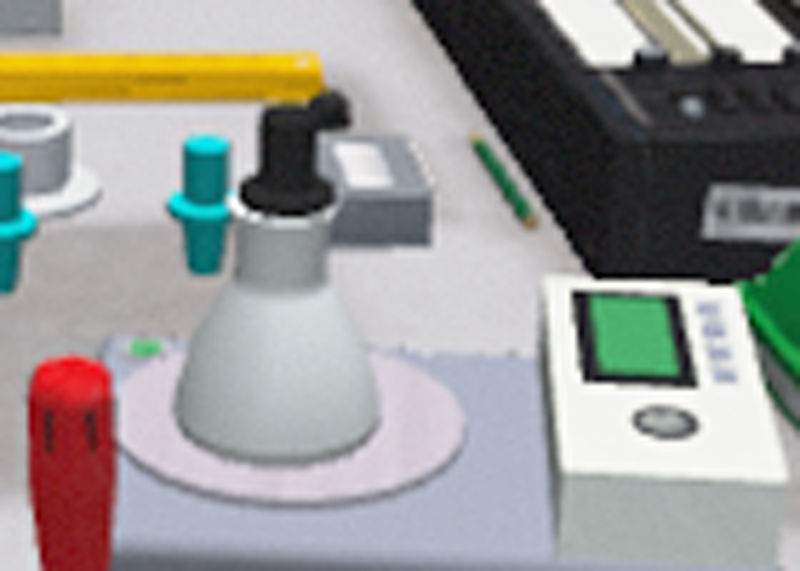

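```bash
python3 - <<'E'
from h import *
camera('side');camera('side')
s=st(); i=camera_info('wrist'); p,d=camera('wrist')
save('hole.png',cv2.resize(p[70:115,385:445],(800,600),interpolation=cv2.INTER_CUBIC))
def ring(p,info,r0,r1,c0,c1,th,tag):
    g=p.mean(-1)[r0:r1,c0:c1]; m=(g<th).astype(np.uint8); k,l,ss,c=cv2.connectedComponentsWithStats(m)
    a=1+np.argmax(ss[1:,4]); cs,_=cv2.findContours((l==a).astype(np.uint8),cv2.RETR_EXTERNAL,cv2.CHAIN_APPROX_NONE); e=cv2.fitEllipse(cs[0]); pc=(e[0][1]+r0,e[0][0]+c0)
    print(tag,ss[a],np.round(pc,2),np.round(e[1],1),at_z(info,pc,.06)); return pc
ring(p,i,72,112,390,436,140,'wrist')
it=camera_info('top'); pt,dt=camera('top'); ring(pt,it,165,190,376,400,140,'top')
js=camera_info('side'); ps,ds=camera('side'); ring(ps,js,264,282,390,416,140,'side')
for n,P in(('wrist',i),('top',it),('side',js)): print(n,[ (q['score'],q['pixel'],at_z(P,q['pixel'],.06)) for q in spotter.spot_point(n,'aperture')[:1]], [ (q['score'],q['pixel'],at_z(P,q['pixel'],.037)) for q in spotter.spot_point(n,'pan')[:1]], [ (q['score'],q['pixel'],at_z(P,q['pixel'],.119)) for q in spotter.spot_point(n,'flask_mouth')[:1]],[ (q['score'],q['pixel'],at_z(P,q['pixel'],.133)) for q in spotter.spot_point(n,'screwdriver_handle')[:1]],[ (q['score'],q['pixel'],at_z(P,q['pixel'],.0)) for q in spotter.spot_point(n,'tool_stand')[:1]])
# balance axes from pan, housing edges: 
save('sd.png',cv2.resize(p[240:440,400:600],(600,600),interpolation=cv2.INTER_CUBIC))
E
```

```text
{'clock': 12.825, 'joint_positions': [26.7608, 15.3808, -31.6879, 104.299, 8.9871, 62.9236, -83.7113], 'position': [0.5261, -0.0329, 0.2784], 'tcp_rot': [-17.5427, 89.8911, 176.8795], 'wrist_force': [-0.82, 0.801, -0.1536], 'gripper_width': 0.0384}
wrist [ 14   1  26  27 406] [ 86.14 416.26] [24.1 26.4] [ 0.64464798 -0.08994029  0.06      ]
top [  0   0  24  25 600] [177.  387.5] [27.2 28.5] [ 0.64523056 -0.09038485  0.06      ]
side [ 2  0 20  4 68] [265.37 404.83] [ 3.  27.4] [ 0.65128586 -0.05772115  0.06      ]
wrist [(0.56, [85.7, 416.5], array([ 0.64505092, -0.09002894,  0.06      ]))] [(0.73, [192.5, 319.3], array([ 0.52707628, -0.03269091,  0.037     ]))] [(0.63, [348.9, 506.6], array([ 0.44573874, -0.23197335,  0.119     ]))] [(0.6, [369.8, 535.3], array([ 0.43870058, -0.25698479,  0.133     ]))] [(0.68, [302.5, 475.9], array([ 0.43569644, -0.2538328 ,  0.        ]))]
top [] [(0.78, [235.6, 354.6], array([ 0.52856288, -0.0260539 ,  0.037     ]))] [(0.7, [230.3, 362.9], array([ 0.52902686, -0.03621933,  0.119     ]))] [(0.72, [230.8, 359.7], array([ 0.52623885, -0.0292531 ,  0.133     ]))] []
side [(0.7, [272.2, 404.0], array([ 0.64129369, -0.08594677,  0.06      ]))] [(0.64, [272.8, 339.4], array([ 0.52858809, -0.0318726 ,  0.037     ]))] [(0.84, [235.3, 335.7], array([ 0.51829148, -0.03689534,  0.119     ]))] [(0.62, [287.8, 302.6], array([ 0.43605255, -0.25981931,  0.133     ]))] [(0.63, [364.2, 300.5], array([ 0.43271599, -0.25866717,  0.        ]))]
```

View pics/hole.png

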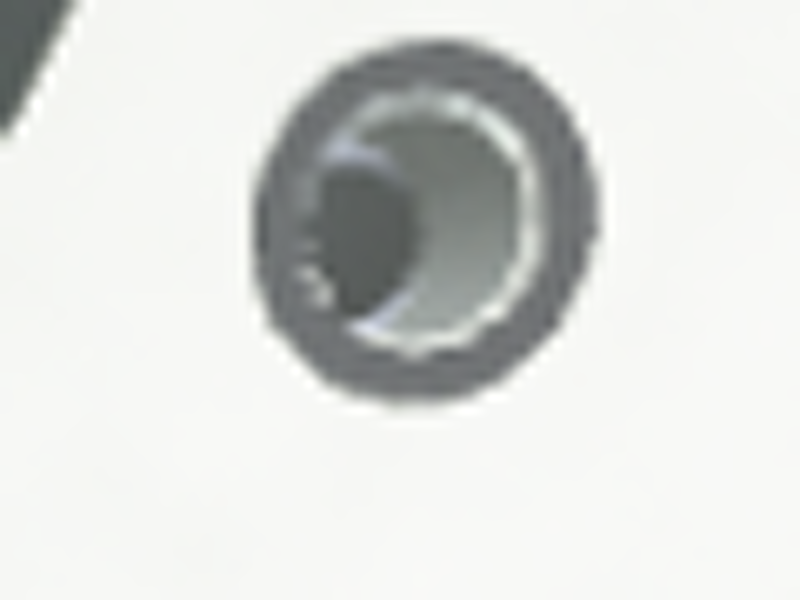

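View pics/sd.png

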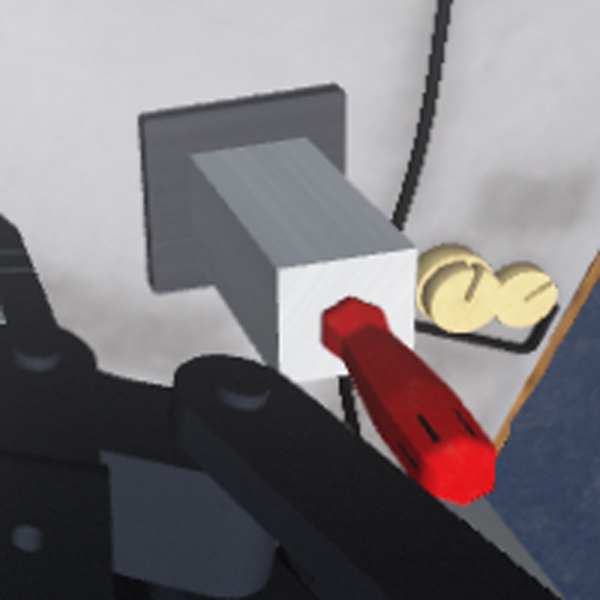

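```bash
python3 -m crank '[[0,35,25,0],[0,75,55,0],[0,118,86,0],[0,160,116,0],[0,190,138,0],[0,196,142,0],[0,196,142,0],[0,196,142,0]]' 65; python3 - <<'E'
from h import *
s=st(); i=camera_info('wrist'); p,d=camera('wrist'); save('w8.png',p)
hsv=cv2.cvtColor(p,cv2.COLOR_RGB2HSV); m=((hsv[...,1]>150)&((hsv[...,0]<8)|(hsv[...,0]>172))).astype(np.uint8)
k,l,ss,c=cv2.connectedComponentsWithStats(m); print([(ss[a].tolist(),c[a].round(1).tolist()) for a in range(1,k) if ss[a,4]>100])
for z in (.094,.133,.172): print(z,proj(i,np.array([.437,-.258,z])))
E
```

```text
clock: 14.72
position: [0.4388, -0.2565, 0.2793]
tcp_rot: [-142.8, 90.0, 51.8]
wrist_force: [-0.3, 0.4, -0.2]
gripper_width: 0.0555
{'clock': 14.725, 'joint_positions': [47.5072, 12.107, -23.9283, 107.0635, 5.4989, 61.9456, -53.9741], 'position': [0.4388, -0.2565, 0.2793], 'tcp_rot': [-142.7909, 89.9702, 51.7736], 'wrist_force': [-0.3252, 0.4422, -0.2078], 'gripper_width': 0.0555}
[([304, 215, 29, 36, 734], [317.6, 233.8])]
0.094 [209.88811312 320.36513673]
0.133 [222.33158802 320.49464176]
0.172 [238.28318683 320.6604186 ]
```

View pics/w8.png

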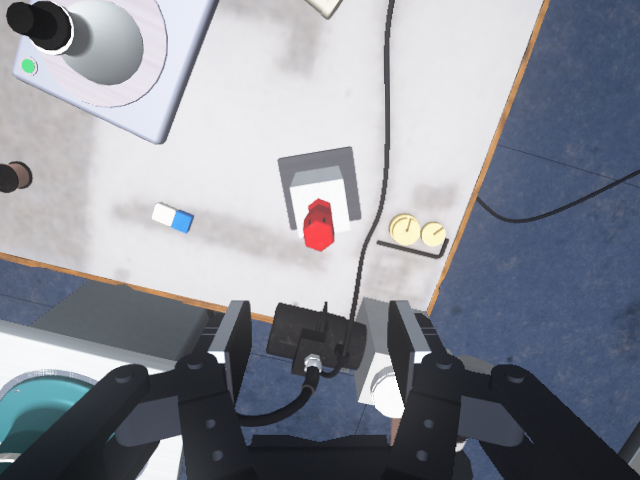

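```bash
python3 - <<'E'
from h import *
s=st(); i=camera_info('wrist'); p,d=camera('wrist'); c=p[205:260,295:345]
hsv=cv2.cvtColor(c,cv2.COLOR_RGB2HSV); m=(hsv[...,1]>150)&(hsv[...,2]>215)&((hsv[...,0]<8)|(hsv[...,0]>172)); r,cc=np.nonzero(m); print(len(r),r.min()+205,r.max()+205,cc.min()+295,cc.max()+295)
pc=((r.min()+r.max())/2+205,(cc.min()+cc.max())/2+295); print(pc,at_z(i,pc,.172)); save('hd.png',cv2.resize(c,(545,600)))
M=R.from_euler('xyz',s['tcp_rot'],degrees=True).as_matrix(); print(M.T@(at_z(i,pc,.172)-s['position']))
E
python3 -m crank '[[20,0,1,0],[50,0,1,0],[80,0,1,0],[105,0,1,0],[130,0,1,0],[150,0,1,0],[163,0,1,0],[163,0,1,0]]'; python3 - <<'E'
from h import *
st(); p,d=camera('wrist'); save('w9.png',p)
E
```

```text
{'clock': 14.775, 'joint_positions': [47.5009, 12.1048, -23.9206, 107.0659, 5.5039, 61.9462, -53.9683], 'position': [0.4388, -0.2565, 0.2793], 'tcp_rot': [-143.4879, 89.9772, 51.0839], 'wrist_force': [-0.2123, 0.6672, -0.7008], 'gripper_width': 0.0554}
648 205 250 304 332
(np.float64(227.5), np.float64(318.0)) [ 0.44391422 -0.25439589  0.172     ]
[ 0.1073442  -0.00075991 -0.00546337]
clock: 15.82
position: [0.437, -0.2576, 0.1157]
tcp_rot: [-52.5, 89.9, 142.0]
wrist_force: [-0.3, 0.3, -0.5]
gripper_width: 0.0555
{'clock': 15.825, 'joint_positions': [44.2279, 24.3733, -21.1287, 115.745, 12.7762, 42.1487, -60.2426], 'position': [0.437, -0.2576, 0.1157], 'tcp_rot': [-52.5085, 89.9096, 141.9697], 'wrist_force': [-0.273, 0.316, -0.5369], 'gripper_width': 0.0555}
```

View pics/w9.png

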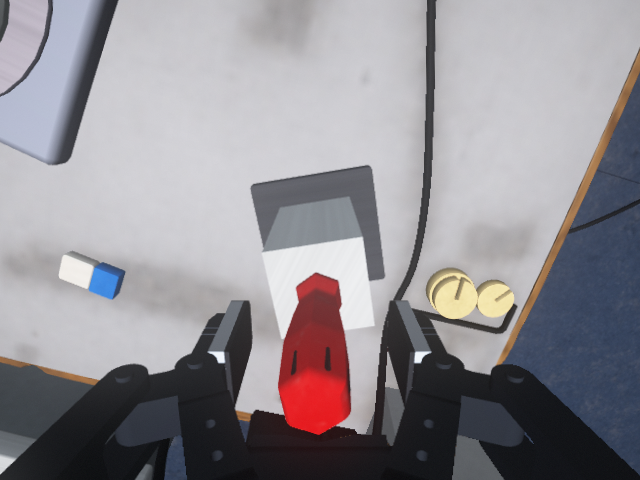

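View pics/hd.png

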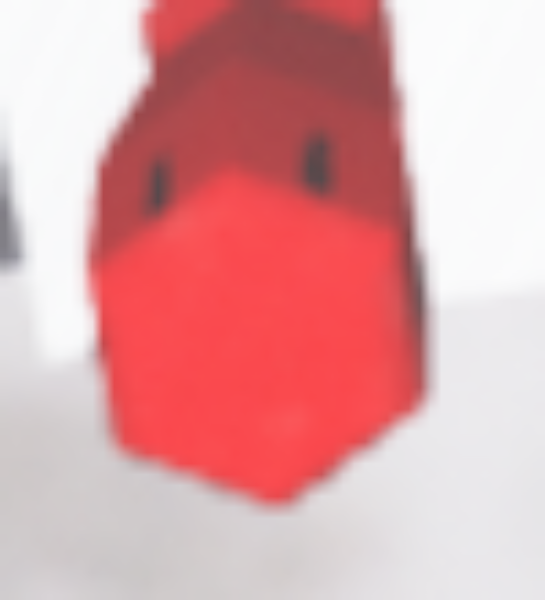

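```bash
python3 -m crank '[[0,0,0,0],[0,0,0,0],[0,0,0,0],[0,0,0,0],[0,0,0,0]]' 0 90; python3 -m crank '[[-3,0,0,0],[-12,0,0,0],[-30,0,0,0],[-50,0,0,0],[-75,0,0,0],[-100,0,0,0],[-125,0,0,0],[-125,0,0,0]]'; python3 - <<'E'
from h import *
st(); p,d=camera('wrist'); save('w10.png',p); p2,d2=camera('side'); save('s10.png',p2)
E
```

```text
clock: 16.5
position: [0.4377, -0.2583, 0.117]
tcp_rot: [136.9, 89.9, -28.7]
wrist_force: [-1.2, 1.4, 6.1]
gripper_width: 0.0205
clock: 17.5
position: [0.4381, -0.2589, 0.2432]
tcp_rot: [129.4, 89.8, -36.2]
wrist_force: [0.2, 1.0, -0.9]
gripper_width: 0.0206
{'clock': 17.5, 'joint_positions': [47.38, 14.2773, -23.8331, 109.561, 6.8617, 57.2858, -55.0834], 'position': [0.4381, -0.2589, 0.2432], 'tcp_rot': [129.3664, 89.7588, -36.2241], 'wrist_force': [0.1549, 1.0015, -0.9275], 'gripper_width': 0.0206}
```

View pics/w10.png

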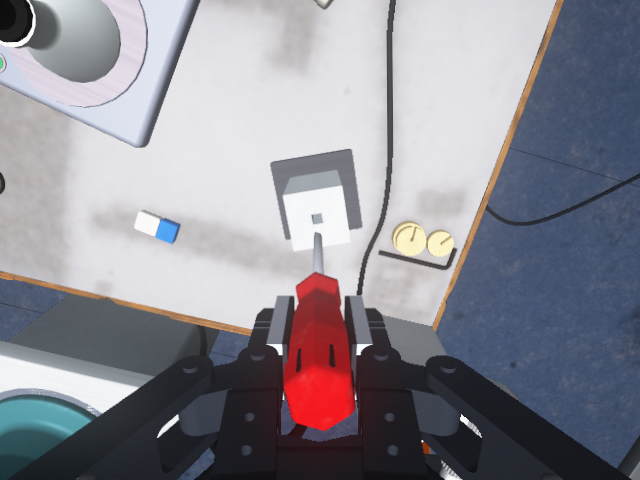

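View pics/s10.png

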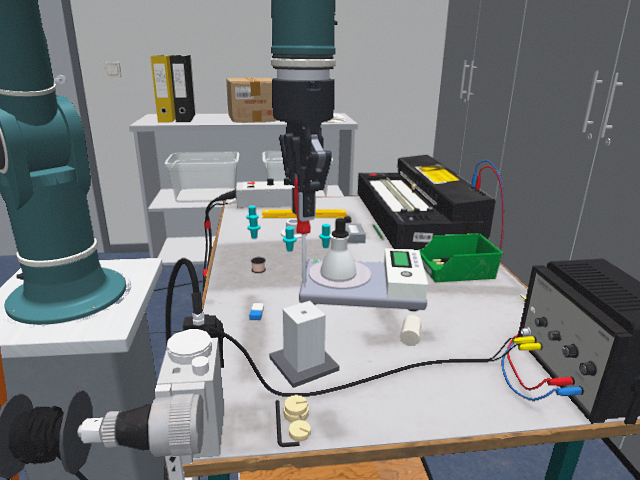

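```bash
python3 -m crank '[[0,-15,-35,0],[0,-37,-80,0],[0,-60,-130,0],[0,-82,-180,0],[5,-100,-220,0],[20,-110,-240,0],[40,-111,-242,0],[50,-111,-242,0]]';  python3 -m crank '[[0,0,0,0],[0,0,0,0],[0,0,0,0]]'; python3 - <<'E'
from h import *
s=st(); i=camera_info('wrist'); p,d=camera('wrist'); save('w11.png',p); p2,d2=camera('side'); save('s11.png',cv2.resize(p2[180:300,330:460],(650,600),interpolation=cv2.INTER_CUBIC))
p3,_=camera('top'); save('t11.png',cv2.resize(p3[140:240,330:450],(720,600),interpolation=cv2.INTER_CUBIC))
print('hole',proj(i,np.array([.645,-.0902,.06])),[proj(i,np.array(s['position'])-[0,0,.105])])
js=camera_info('side'); print('side hole',proj(js,np.array([.645,-.0902,.06])),'tip',proj(js,np.array(s['position'])-[0,0,.105]))
E
```

```text
clock: 18.6
position: [0.6419, -0.0914, 0.1883]
tcp_rot: [-12.4, 89.7, -178.0]
wrist_force: [0.1, -0.2, 0.4]
gripper_width: 0.0208
clock: 18.98
position: [0.6441, -0.0911, 0.1923]
tcp_rot: [148.6, 89.9, -17.0]
wrist_force: [-0.1, -0.4, -0.7]
gripper_width: 0.0207
{'clock': 18.975, 'joint_positions': [23.1921, 31.7973, -25.4548, 92.4992, 15.3334, 59.0947, -82.4534], 'position': [0.6441, -0.0911, 0.1923], 'tcp_rot': [148.6141, 89.9091, -17.0087], 'wrist_force': [-0.0865, -0.4263, -0.7291], 'gripper_width': 0.0207}
hole [223.52492341 318.07282808] [array([236.47679125, 318.92623492])]
side hole [273.14129053 406.58745222] tip [260.10626545 407.50419355]
```

View pics/w11.png

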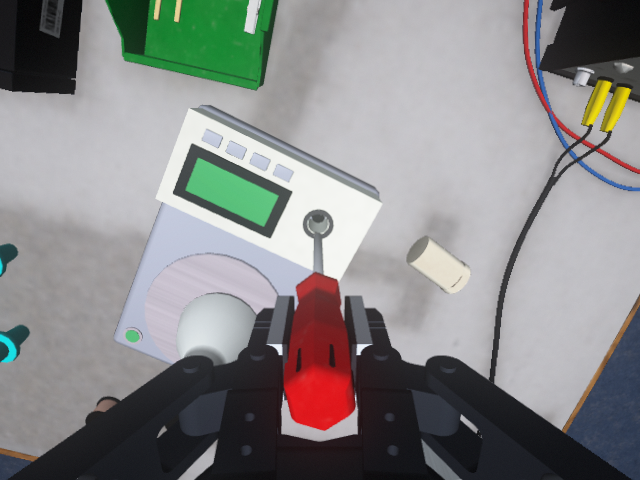

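View pics/s11.png

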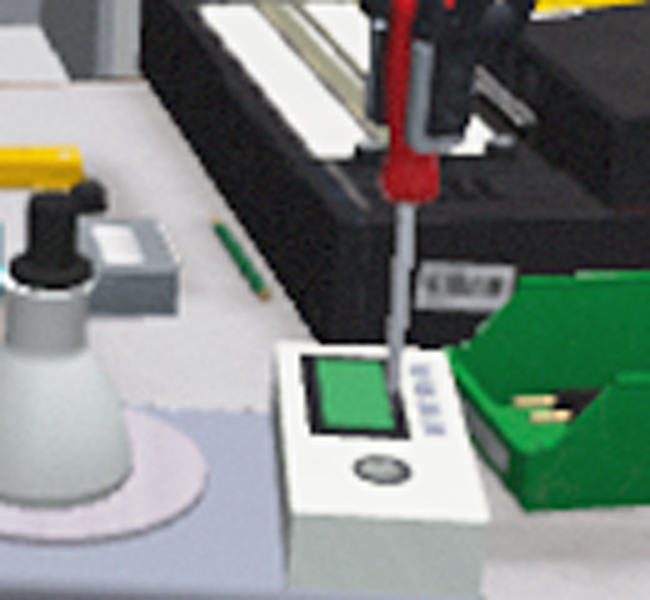

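View pics/t11.png

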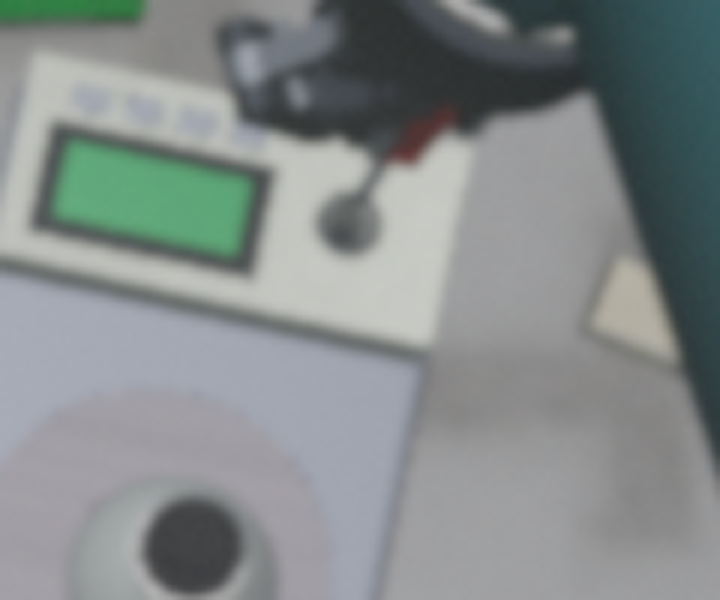

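```bash
python3 - <<'E'
from h import *
s=st(); P=np.array(s['position']); i=camera_info('wrist'); p,d=camera('wrist')
js=camera_info('side'); ps,_=camera('side')
for dz in (.019,-.02,-.028,-.05,-.08,-.105): print(dz,'side',proj(js,P+[0,0,dz]).round(1),'wrist',proj(i,P+[0,0,dz]).round(1))
save('w12.png',cv2.resize(p[200:290,280:360],(533,600),interpolation=cv2.INTER_CUBIC))
save('s12.png',cv2.resize(ps[205:285,385:435],(500,800),interpolation=cv2.INTER_CUBIC)[200:])
E
```

```text
{'clock': 19.125, 'joint_positions': [23.1627, 31.826, -25.4559, 92.508, 15.3381, 59.0935, -82.4587], 'position': [0.644, -0.0907, 0.1919], 'tcp_rot': [146.716, 89.9429, -18.8775], 'wrist_force': [-0.4289, -0.5447, -0.5502], 'gripper_width': 0.0208}
0.019 side [195.5 413.5] wrist [341.2 319.1]
-0.02 side [216.7 411.5] wrist [293.6 319.1]
-0.028 side [220.9 411.1] wrist [286.1 319.1]
-0.05 side [232.4 410. ] wrist [268.4 319.1]
-0.08 side [247.8 408.6] wrist [249.2 319. ]
-0.105 side [260.2 407.4] wrist [236.4 319. ]
```

View pics/w12.png

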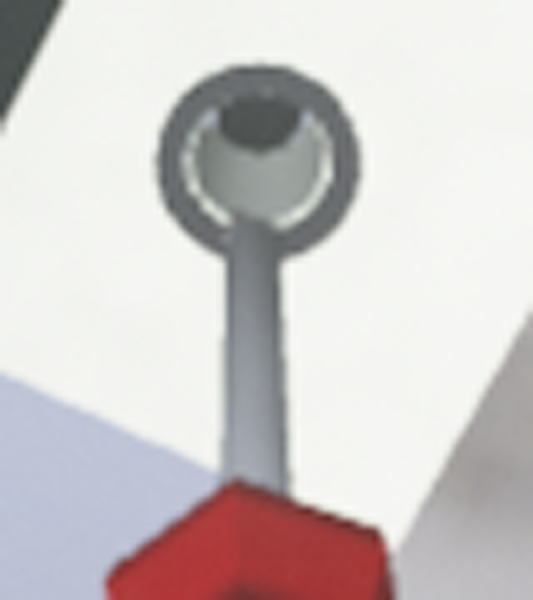

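View pics/s12.png

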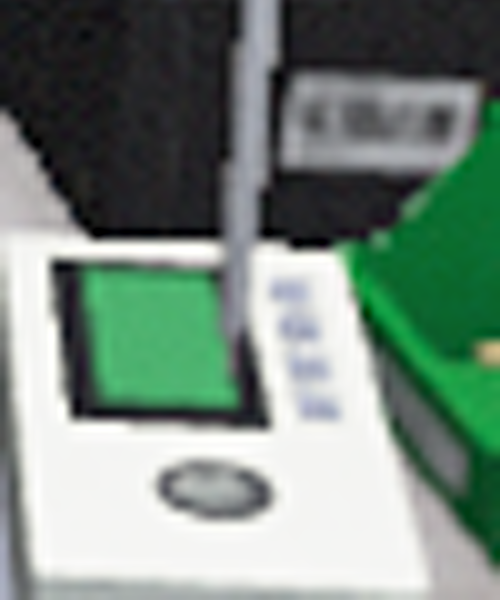

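```bash
python3 -m crank '[[8,0,1,0],[16,0,1,0],[22,0,1,0],[28,0,1,0],[34,0,1,0],[38,0,1,0],[38,0,1,0]]'; python3 - <<'E'
from h import *
s=st(); i=camera_info('wrist'); p,d=camera('wrist'); save('w13.png',p); p2,d2=camera('side'); save('s13.png',cv2.resize(p2[200:290,370:445],(500,600),interpolation=cv2.INTER_CUBIC))
E
```

```text
clock: 20.1
position: [0.6427, -0.0907, 0.1529]
tcp_rot: [-21.1, 90.0, 173.3]
wrist_force: [-0.5, 0.7, -0.8]
gripper_width: 0.0203
{'clock': 20.1, 'joint_positions': [22.6412, 34.1626, -24.6829, 94.3063, 16.5847, 55.2215, -83.407], 'position': [0.6427, -0.0907, 0.1529], 'tcp_rot': [-21.1234, 89.9623, 173.2998], 'wrist_force': [-0.492, 0.7001, -0.8232], 'gripper_width': 0.0203}
```

View pics/w13.png

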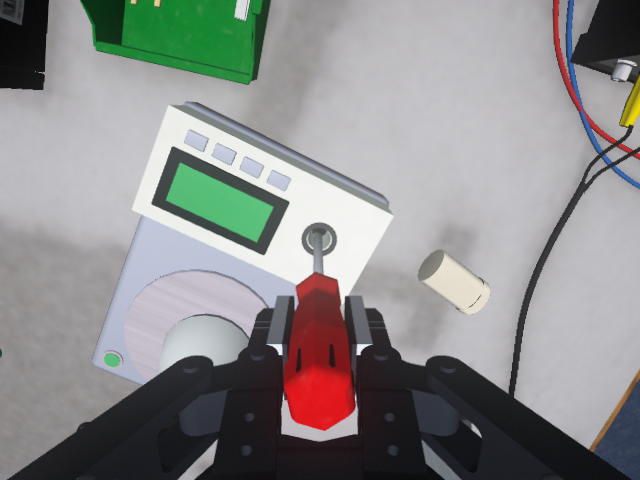

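View pics/s13.png

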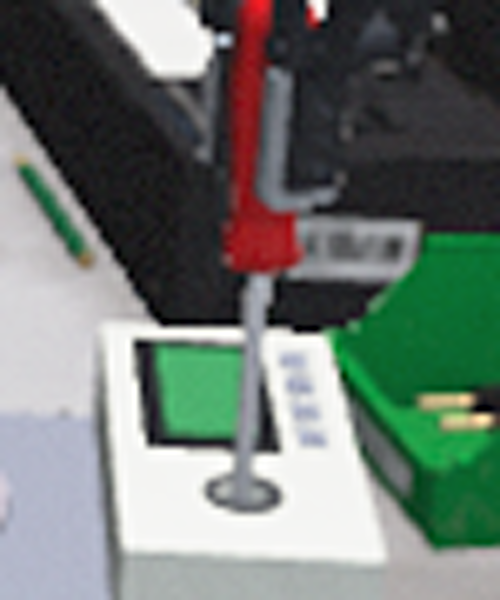

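```bash
python3 -m crank '[[4,0,0,0],[8,0,0,0],[10,0,0,0],[10,0,0,0]]'; python3 -m crank '[[1,0,0,0],[2,0,0,0],[3,0,0,0],[3,0,0,0]]'
```

```text
clock: 20.7
position: [0.643, -0.0907, 0.1435]
tcp_rot: [145.8, 90.0, -19.8]
wrist_force: [0.0, -0.4, 2.2]
gripper_width: 0.0205
clock: 21.2
position: [0.6431, -0.0907, 0.1405]
tcp_rot: [152.0, 90.0, -13.5]
wrist_force: [-0.9, 0.3, 4.7]
gripper_width: 0.0207
```

```bash
python3 -m crank '[[1,0,0,0],[2,0,0,0],[2,0,0,0],[2,0,0,0]]'; python3 -m crank '[[1,0,0,0],[1,0,0,0],[1,0,0,0],[1,0,0,0]]';  python3 - <<'E'
from h import *
s=st(); i=camera_info('wrist'); p,d=camera('wrist'); save('w14.png',p); p2,d2=camera('side'); save('s14.png',cv2.resize(p2[190:300,300:450],(800,586),interpolation=cv2.INTER_CUBIC))
p3,_=camera('top'); save('t14.png',cv2.resize(p3[140:260,310:450],(700,600),interpolation=cv2.INTER_CUBIC))
E
```

```text
clock: 21.7
position: [0.6434, -0.0907, 0.1391]
tcp_rot: [152.1, 89.9, -13.5]
wrist_force: [-0.6, 0.2, 7.4]
gripper_width: 0.0207
clock: 22.2
position: [0.6437, -0.0907, 0.1389]
tcp_rot: [153.3, 89.9, -12.3]
wrist_force: [-1.7, 0.4, 12.0]
gripper_width: 0.0206
{'clock': 22.2, 'joint_positions': [22.3764, 35.0914, -24.3502, 94.8005, 17.1317, 53.7007, -83.8313], 'position': [0.6437, -0.0907, 0.1389], 'tcp_rot': [153.2621, 89.8768, -12.3133], 'wrist_force': [-1.6686, 0.4122, 11.9849], 'gripper_width': 0.0206}
```

View pics/w14.png

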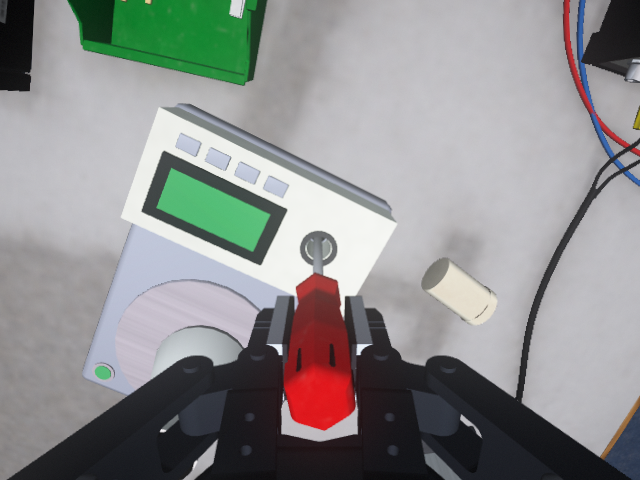

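View pics/s14.png

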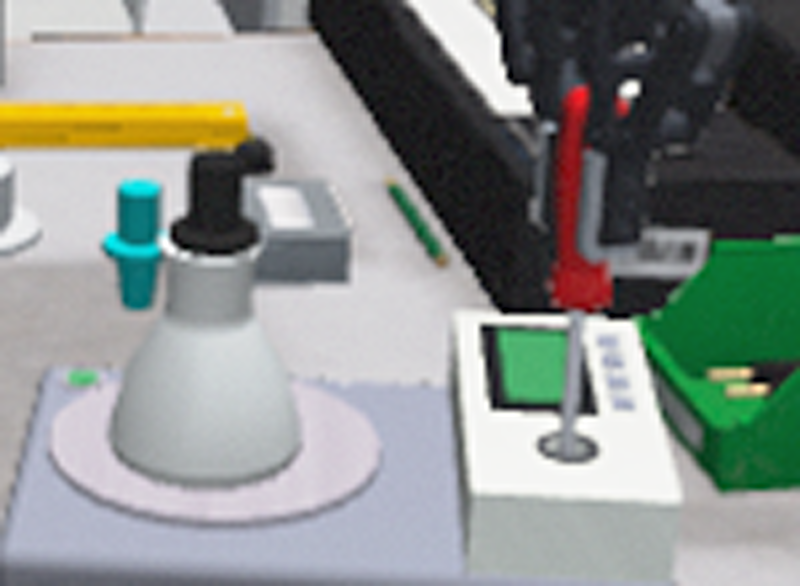

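View pics/t14.png

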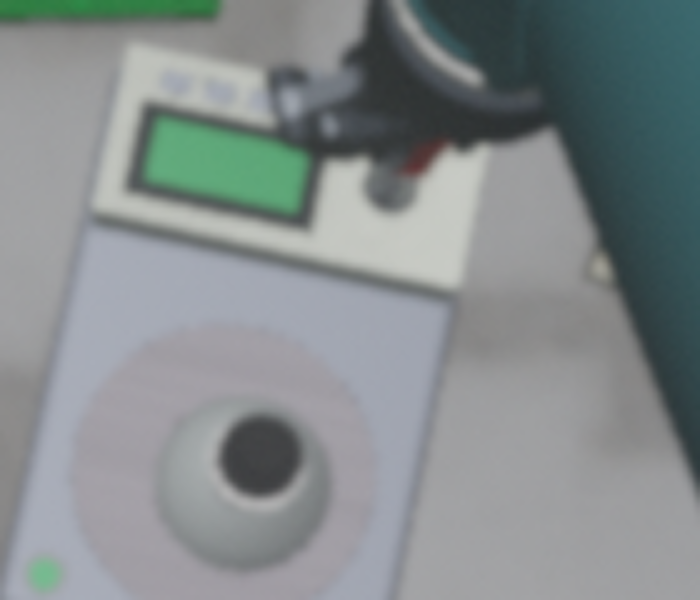

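```bash
python3 -m crank '[[0,0,0,0],[0,0,0,0],[0,0,0,0],[0,0,0,0],[0,0,0,0],[0,0,0,0]]'; python3 - <<'E'
from h import *
st(); print(job.job_done()); st()
E
```

```text
clock: 23.1
position: [0.6437, -0.0907, 0.1389]
tcp_rot: [153.6, 89.9, -12.0]
wrist_force: [-1.3, -0.9, 11.8]
gripper_width: 0.0205
{'clock': 23.1, 'joint_positions': [22.3768, 35.0903, -24.3496, 94.8021, 17.1297, 53.7005, -83.8299], 'position': [0.6437, -0.0907, 0.1389], 'tcp_rot': [153.5717, 89.8777, -12.0039], 'wrist_force': [-1.3189, -0.8693, 11.7775], 'gripper_width': 0.0205}
the job is handed in; nothing more can be done
None
the job is handed in; nothing more can be done
```

I closed the flask with the black stopper and left it upright near the middle of the pan. I then took the screwdriver from its stand and pressed the calibration button through the hole. The job was handed in at 23.1 s with the screwdriver still gripped and the button held down; no verdict is reported.

**Stopper:** it met the rim at the expected height (TCP 0.130 m), and I pushed to 14.5 N before letting go. The final side and top pictures show the flange flat on the rim.

**Button:** the wrist force rose along the spring curve from 2.2 N to 4.7 N to 7.4 N. It then jumped to 12 N over only 0.2 mm of travel, which is the hard stop. Just before hand-in it read a steady 11.8 N, with the gripper opening steady at 20.5 mm.

**Disagreements:** early estimates of the stopper position differed by about 8 mm in y, because I had taken the black disc in the top picture for the knob when it was mostly the flange. Closer wrist pictures settled it before I grasped. Some network hits on look-alikes or wrong objects were discarded. The held screwdriver's tip sat 1–2 mm off the gripper axis, and I corrected for that before going into the hole.

**Not checked:** button travel and finger contact forces cannot be read directly. I did not measure the bystanders after the job; no move came near them and none looked displaced in the later pictures.

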